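Refill the empty pockets of a block heater

TASK

Find the two empty pockets of the block heater and fill each with one of the two spare aluminium inserts from the bench, wells up, pressed fully home so that they are flush with the top. The spare that lies on its side must first be stood upright on the bench and let go of, then taken again to be fitted. Leave the inserts already in the heater in place and do not disturb the other things on the bench.

Things in the scene. Friction and masses are not known exactly. Their poses are not given: they have to be found in the camera images.
- heater: block heater, fixed: dark steel block 170 (x) x 188 (y) x 80 mm tall with six pockets in its top (2 along x, 3 along y, walls 14 mm) and a grey control panel 42 mm deep, 60 mm tall on its -x side (a dial on it rises to 71 mm). Origin: centre of the steel block's underside; z up. Seated inserts are level with its top
- pocket0 (a point): centre of a pocket's floor, 10 mm above the bench, axes as the heater's; a seated insert's origin lies here. Pocket 64 (x) x 44 (y) mm, 70 mm deep. A bent steel spring in its +x wall (20 mm wide, 30 mm above the floor) stands 5.5 mm in and grips the insert, which must be pushed down past it; it does not sink home by its weight. Two pockets are empty; which varies
- pocket1 (a point): centre of a pocket's floor, 10 mm above the bench, axes as the heater's; a seated insert's origin lies here. Pocket 64 (x) x 44 (y) mm, 70 mm deep. A bent steel spring in its +x wall (20 mm wide, 30 mm above the floor) stands 5.5 mm in and grips the insert, which must be pushed down past it; it does not sink home by its weight. Two pockets are empty; which varies
- pocket2 (a point): centre of a pocket's floor, 10 mm above the bench, axes as the heater's; a seated insert's origin lies here. Pocket 64 (x) x 44 (y) mm, 70 mm deep. A bent steel spring in its +x wall (20 mm wide, 30 mm above the floor) stands 5.5 mm in and grips the insert, which must be pushed down past it; it does not sink home by its weight. Two pockets are empty; which varies
- pocket3 (a point): centre of a pocket's floor, 10 mm above the bench, axes as the heater's; a seated insert's origin lies here. Pocket 64 (x) x 44 (y) mm, 70 mm deep. A bent steel spring in its +x wall (20 mm wide, 30 mm above the floor) stands 5.5 mm in and grips the insert, which must be pushed down past it; it does not sink home by its weight. Two pockets are empty; which varies
- pocket4 (a point): centre of a pocket's floor, 10 mm above the bench, axes as the heater's; a seated insert's origin lies here. Pocket 64 (x) x 44 (y) mm, 70 mm deep. A bent steel spring in its +x wall (20 mm wide, 30 mm above the floor) stands 5.5 mm in and grips the insert, which must be pushed down past it; it does not sink home by its weight. Two pockets are empty; which varies
- pocket5 (a point): centre of a pocket's floor, 10 mm above the bench, axes as the heater's; a seated insert's origin lies here. Pocket 64 (x) x 44 (y) mm, 70 mm deep. A bent steel spring in its +x wall (20 mm wide, 30 mm above the floor) stands 5.5 mm in and grips the insert, which must be pushed down past it; it does not sink home by its weight. Two pockets are empty; which varies
- seated_0: aluminium insert block, 60 (its x) x 40 (its y) x 70 mm (its z); twelve dark round wells (9 mm) in its top face, the other faces plain. Origin: centre of its underside, z towards the wells. It already sits in a pocket of the heater; which one varies; it stays there
- seated_1: aluminium insert block, 60 (its x) x 40 (its y) x 70 mm (its z); twelve dark round wells (9 mm) in its top face, the other faces plain. Origin: centre of its underside, z towards the wells. It already sits in a pocket of the heater; which one varies; it stays there
- seated_2: aluminium insert block, 60 (its x) x 40 (its y) x 70 mm (its z); twelve dark round wells (9 mm) in its top face, the other faces plain. Origin: centre of its underside, z towards the wells. It already sits in a pocket of the heater; which one varies; it stays there
- seated_3: aluminium insert block, 60 (its x) x 40 (its y) x 70 mm (its z); twelve dark round wells (9 mm) in its top face, the other faces plain. Origin: centre of its underside, z towards the wells. It already sits in a pocket of the heater; which one varies; it stays there
- spare_standing: aluminium insert block, 60 (its x) x 40 (its y) x 70 mm (its z); twelve dark round wells (9 mm) in its top face, the other faces plain. Origin: centre of its underside, z towards the wells. A spare, about 0.3 kg, standing upright (wells up) on the bench
- spare_lying: aluminium insert block, 60 (its x) x 40 (its y) x 70 mm (its z); twelve dark round wells (9 mm) in its top face, the other faces plain. Origin: centre of its underside, z towards the wells. A spare, about 0.3 kg, lying on the bench on a 40 x 70 mm face (wells looking sideways, roughly towards -y; its x axis upright, so the origin is 30 mm above the bench); its 40 mm width is level
- tape: roll of tape lying flat, 96 mm across, 25 mm high, origin centre of its underside; a bystander
- pen: marker pen lying flat, 135 x 17 mm, 16 mm high, origin centre of its underside; a bystander
Things that resemble listed ones, but are neither listed nor needed, are in the scene too. What is shaped like the spare_standing but orange is not meant.

How it is judged:
By the outcome, as a careful person would: the job done as asked, in the order asked, and still so for the second after the job is handed in, with the robot touching nothing.
It also fails if it takes over 72 s, if anything falls off the work surface, if the arm or the gripper's body presses on something with over 40 N, if the wrist force passes 120 N, or if a joint passes its speed limit or range.

ROBOT

A 6-joint arm with a two-finger parallel gripper is mounted at the origin on a cart in front of the work surface, level with it; the furniture and walls round the work are solid. World frame = base frame: x ahead of the robot, y to its left, z up, the work surface at z = 0. Lengths are in m, angles in rad, forces in N, time in s.
With the tool pointing down it reaches from about 0.25 to 0.725 m from the base axis. Payload 4 kg.
Tool frame: the origin (TCP) lies at the very end of the fingers, on their centre line; the grasp point (between the pads) lies 19 mm behind it; z points along the fingers, y is the line along which they close (so a half turn about z gives the same grasp; the last joint's range is limited). The gripper opens to 85 mm and grips with 20 to 120 N. Pads are 22 mm wide; open, the fingers measure 114 mm over their backs; the gripper's body (76 mm by 85 mm) begins 54 mm behind the grasp point. The pads swing forward as they close: fully open they stand 13 mm farther back than shut.
Start: joints at [1.31, 0.241, 0.005, 1.335, 0, 1.571], TCP at [0.129, 0.483, 0.231] pointing down, gripper open.
Joint ranges: [-2.72, 2.72], [-1.05, 1.87], [-1.09, 1.28], [-1.99, 2.15], [-1.42, 1.44], [-3.14, 3.14]. Speed limits (rad/s): [2.79, 2.79, 3.14, 3.14, 3.14, 3.14].

INTERFACE

Orientations are given as a unit quaternion [x, y, z, w].
In Python, from workcell import monitor, viewer, job gives the robot as it stands.
- The arm moves only by the tool arm_command, never from a script. Its argument "increments" is a list of rows, each an object of numbers: "dx", "dy", "dz": the shift along the tool's x, y, z in cm; "wx", "wy", "wz": the turn, a rotation vector about the tool's x, y, z in rad; "grip": the finger opening in cm, from 0 to 8.54. In form: [{"dx": .., "dy": .., "dz": .., "wx": .., "wy": .., "wz": .., "grip": ..}, ...]. A call has 1 to 10 rows; each row is the pose to reach, as a shift and turn from the pose commanded when the call began, along the tool's axes at that moment; what a row does not reach only later rows make up. A row lasts 1/10 s, in which the tool goes at most 50 mm and 8.59 degrees, less where a joint would pass 70% of its speed; a pose out of reach is approached as far as the arm can. A call with a gripper value outside its range is refused whole. The fingers move at their own pace and stop on an object; the grip force is fixed at half the most. Time passes only in rows, so rows that repeat a pose let the fingers close. It gives the time, the measured TCP pose, the force, the opening and the grip force at its end, in the units of the state.
- monitor.get_obs(): the state, without advancing time (a new reading comes with each control period).
- viewer.camera(name): name is "scene" or "top" or "wrist"; returns (picture, depth): 480x640x3 uint8, red, green, blue; 480x640 float32, m along the optical axis (not along the pixel's ray), 0 where there is no reading.
- viewer.get_calibration(name): a dict with "fovy" (degrees; the focal length in pixels is half the picture's height over the tangent of half this angle, whatever the lens; pixels are square), "cx", "cy" (the principal point, pixels), "view" (4x4, takes a point from world to camera coordinates). Camera axes: x right, y up, looking along -z (the intrinsics and any distortion apply to the point x, -y, -z); pixel columns grow to the right and rows downward; lengths in m; the calibration is good to about 2 mm. A picture is of the moment at which its call begins: read the wrist's pose just before it. get_calibration takes no time and is no camera call; for the wrist camera it gives the pose at the moment of the call.
- job.job_done(): hands the job in; it is judged then, once.
The state is a dict: "clock": time; "joint_pos": joint angles; "joint_vel": joint speeds; "tau": joint torques, N m; "eef_pos": TCP position; "tool_rot": TCP orientation; "ft_force": force on the tool from outside, world axes, zero at the start; "ft_torque": the same for the moment, N m; "grip_width": finger opening in m; "grasp_force": force on a finger pad.
Only numpy, scipy, OpenCV 4.12 (cv2) and the standard library are available. Lean on these libraries where they do the work, as an engineer would, in place of code of your own. Each camera call takes 0.05 s, during which the arm holds its last target. There are 200 camera calls.

## Working session

There is one attempt and no reset: what is moved stays moved. The work goes in short steps, Python scripts to look and compute and a tool call to move; the robot and the scene stay as the last step left them, time stands still between calls to the robot, and variables do not carry over. Pictures are saved under pics/ and viewed, at most 10 in all, crops included, and the job is handed in when it is done.

Besides the shell and the picture viewer there is one more tool, called after "Emit:" by a JSON object that holds its "fn" and its "kwargs", one argument or row to a line. arm_command: Moves the arm, as the interface text tells. Its arguments: {"type":"object","properties":{"increments":{"type":"array","items":{"type":"object","properties":{"dx":{"type":"number"},"dy":{"type":"number"},"dz":{"type":"number"},"wx":{"type":"number"},"wy":{"type":"number"},"wz":{"type":"number"},"grip":{"type":"number"}}}}},"required":["increments"]}

```bash
mkdir -p pics; cat > h.py <<'E'
import numpy as np,cv2
from workcell import monitor,viewer,job
def snap(n):
    c=viewer.get_calibration(n); p,d=viewer.camera(n); return p,d,c
def cloud(d,c):
    f=240/np.tan(np.radians(c['fovy'])/2); v,u=np.mgrid[0:480,0:640]
    P=np.stack([(u-c['cx'])/f*d,-(v-c['cy'])/f*d,-d,np.ones_like(d)],-1)
    return (P@np.linalg.inv(np.array(c['view'])).T)[...,:3]
E
python3 - <<'E'
from h import *
for n in ['top','scene']:
    p,d,c=snap(n); print({k:(np.round(v,3).tolist() if k=='view' else v) for k,v in c.items()})
    cv2.imwrite(f'pics/{n}0.png',p[...,::-1]); np.savez(f'{n}0.npz',p=p,d=d,**{k:v for k,v in c.items() if not isinstance(v,str)})
    print(np.linalg.inv(np.array(c['view']))[:3,3], (d==0).mean())
print(monitor.get_obs())
E
```

```text
{'fovy': 42.67026324072462, 'cx': 318.5278121068948, 'cy': 242.7254300516701, 'view': [[0.013, -1.0, -0.01, -0.019], [0.992, 0.012, 0.126, -0.511], [-0.126, -0.011, 0.992, -1.381], [0.0, 0.0, 0.0, 1.0]]}
[ 0.33271274 -0.02854603  1.4344821 ] 0.004078776041666667
{'fovy': 48.79824985216501, 'cx': 327.10715445683496, 'cy': 246.5622262533196, 'view': [[0.811, -0.586, -0.006, -0.42], [0.415, 0.567, 0.711, -0.234], [-0.413, -0.579, 0.703, -1.054], [0.0, 0.0, 0.0, 1.0]]}
[ 0.0023525  -0.72319437  0.90503178] 0.003961588541666667
{'clock': 0.1, 'joint_pos': array([1.31000140e+00, 2.41331811e-01, 3.85415309e-03, 1.33518145e+00,
       8.98594992e-06, 1.57081968e+00]), 'joint_vel': array([ 0.00026329, -0.00192652,  0.00351527, -0.00121017, -0.00140662,
        0.00028721]), 'tau': array([ 7.12160436e-04, -3.73137510e+01,  2.53010041e+01,  1.08609768e-02,
        1.16286178e-04,  2.17536090e-06]), 'eef_pos': array([0.12877718, 0.4825518 , 0.23050305]), 'tool_rot': array([ 1.30039765e-01,  9.91508342e-01, -9.22902647e-04, -1.25551404e-04]), 'ft_force': array([0.27113835, 0.28800529, 0.71915129]), 'ft_torque': array([ 0.05099327, -0.02602067, -0.01172519]), 'grasp_force': 0.0, 'grip_width': 0.0851186480168992}
```

View pics/top0.png

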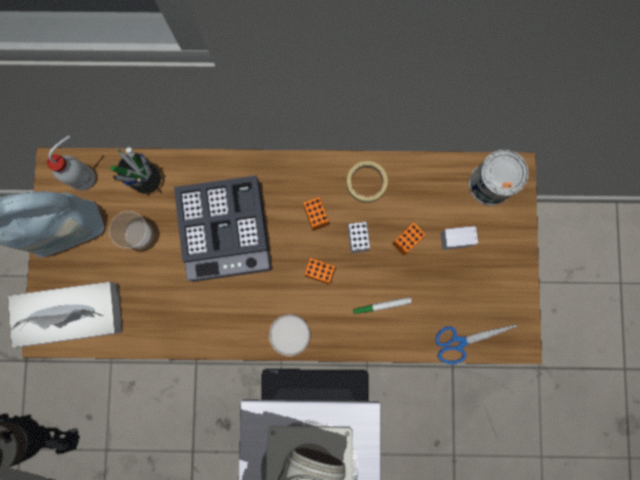

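View pics/scene0.png

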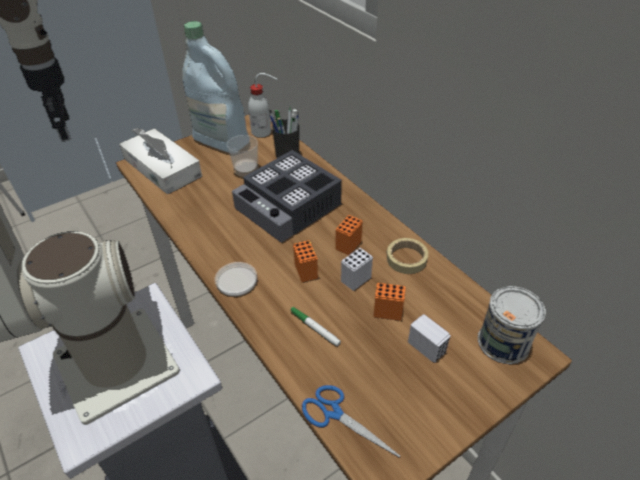

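Top view: the heater is at px (222,228), with empty pockets at (242,195) and (221,235). There are two aluminium candidates. (359,236) is grey with its wells up, so it is spare_standing. (461,237) has a plain top and wells facing -y, so it is spare_lying. The orange blocks at (316,212), (408,237) and (320,270) are decoys.

```bash
cat >> h.py <<'E'
def rect(P,m,zlo,zhi):
    """min-area rectangle of the cloud points in mask with z in range: centre, sizes, angle of long side"""
    k=m&(P[...,2]>zlo)&(P[...,2]<zhi)
    n,l,s,_=cv2.connectedComponentsWithStats(k.astype(np.uint8)); i=1+np.argmax(s[1:,4]); k=l==i
    q=P[k]; r=cv2.minAreaRect((q[:,:2]*1000).astype(np.float32)); b=cv2.boxPoints(r)
    e=[b[1]-b[0],b[2]-b[1]]; e=max(e,key=np.linalg.norm)
    return np.round(r[0],1),np.round(r[1],1),round(np.degrees(np.arctan2(e[1],e[0]))%180,1),round(float(np.median(q[:,2]))*1000,1),len(q)
E
python3 - <<'E'
from h import *
for n in ['top','scene']:
    a=np.load(n+'0.npz'); P=cloud(a['d'],{k:a[k] for k in ['fovy','cx','cy','view']})
    def box(u0,u1,v0,v1):
        m=np.zeros((480,640),bool); m[v0:v1,u0:u1]=1; return m
    B={'top':dict(heater=(165,280,165,290),stand=(340,378,215,258),lying=(435,485,220,255),tape=(340,395,155,205),bench=(360,440,260,285)),
       'scene':dict(heater=(225,350,145,240),stand=(335,378,245,292),lying=(402,455,312,365),tape=(380,435,235,275),bench=(330,370,310,360))}[n]
    Z=dict(heater=(.074,.088),stand=(.062,.08),lying=(.052,.072),tape=(.016,.034),bench=(-.02,.02))
    for k in B: print(n,k,*rect(P,box(*B[k]),*Z[k]))
a=np.load('top0.npz'); p=a['p']
c=cv2.resize(p[160:290,165:500],None,fx=2.35,fy=2.35,interpolation=cv2.INTER_CUBIC); cv2.imwrite('pics/crop1.png',c[...,::-1])
E
```

```text
top heater [559.6 209.9] [172.3 189.2] 99.0 81.8 4943
top stand [ 524.4 -103. ] [60.7 40.2] 7.3 71.5 472
top lying [ 526.8 -333.4] [40.8 71. ] 97.1 61.6 562
top tape [ 660.1 -123.7] [94.7 93.6] 0.2 25.8 533
top bench [ 448.6 -202.2] [ 57.3 185.9] 90.7 1.6 1992
scene heater [558.7 207.6] [174.1 195.3] 98.9 81.5 2830
scene stand [ 522.8 -106.8] [62.  41.2] 6.2 71.2 424
scene lying [ 525.9 -335.3] [43.  71.5] 97.4 61.3 702
scene tape [ 660.2 -124.7] [98.1 94.8] 35.3 25.1 559
scene bench [ 421.5 -216.4] [129.   84.5] 53.9 1.9 1986
```

View pics/crop1.png

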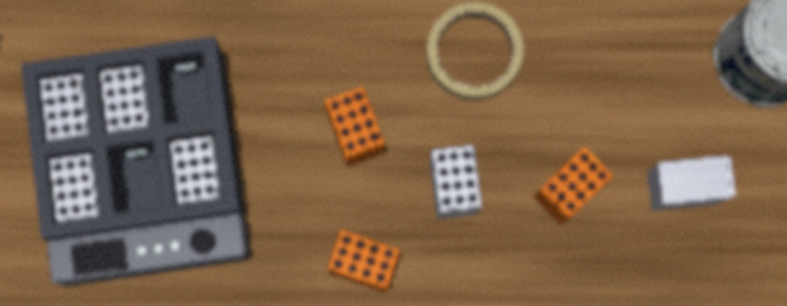

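The crop confirms it: the grey block at crop (456,180) has its wells up, and the plain-topped grey one at (693,182) is the lying spare, as listed. The sizes and heights fit. Next I work out the move to a wrist look above the lying spare.

```bash
cat >> h.py <<'E'
from scipy.spatial.transform import Rotation as R
def rel(pos,z,yaw,start=None):
    """move from start (pos,quat; default measured) to TCP pos (mm), tool z, closing axis heading yaw(deg)"""
    o=monitor.get_obs(); p0,q0=start or (o['eef_pos'],o['tool_rot'])
    z=np.array(z,float); z/=np.linalg.norm(z); y=np.array([np.cos(np.radians(yaw)),np.sin(np.radians(yaw)),0])
    y-=y@z*z; y/=np.linalg.norm(y); T=R.from_matrix(np.c_[np.cross(y,z),y,z]); r0=R.from_quat(q0)
    d=r0.inv().apply(np.array(pos)/1000-p0)*100; w=(r0.inv()*T).as_rotvec()
    print('d cm',np.round(d,2),'w',np.round(w,4)); return np.array(pos)/1000,T.as_quat()
E
python3 - <<'E'
from h import *
s=rel([526,-334,250],[0,0,-1],7)
E
```

```text
d cm [-59.44 -68.65  -1.82] w [-1.6000e-03  1.1000e-03  1.1878e+00]
```

Emit:
{"fn": "arm_command", "kwargs": {
  "increments": [
    {"dx": -29.7, "dy": -34.3, "dz": -1.8, "wz": 0.6},
    {"dx": -29.7, "dy": -34.3, "dz": -1.8, "wz": 0.6},
    {"dx": -29.7, "dy": -34.3, "dz": -1.8, "wz": 0.6},
    {"dx": -29.7, "dy": -34.3, "dz": -1.8, "wz": 0.6},
    {"dx": -29.7, "dy": -34.3, "dz": -1.8, "wz": 0.6},
    {"dx": -29.7, "dy": -34.3, "dz": -1.8, "wz": 0.6},
    {"dx": -29.7, "dy": -34.3, "dz": -1.8, "wz": 0.6},
    {"dx": -29.7, "dy": -34.3, "dz": -1.8, "wz": 0.6},
    {"dx": -29.7, "dy": -34.3, "dz": -1.8, "wz": 0.6},
    {"dx": -29.7, "dy": -34.3, "dz": -1.8, "wz": 0.6}
  ]
}}

```text
validation failed for argument at $.in...
```

```bash
python3 -c "
from h import *
print(monitor.get_obs()['joint_pos'],monitor.get_obs()['eef_pos']);rel([526,-334,250],[0,0,-1],7)"
```

```text
[1.31000140e+00 2.41331811e-01 3.85415309e-03 1.33518145e+00
 8.98594992e-06 1.57081968e+00] [0.12877718 0.4825518  0.23050305]
d cm [-59.44 -68.65  -1.82] w [-1.6000e-03  1.1000e-03  1.1878e+00]
```

Emit:
{"fn": "arm_command", "kwargs": {
  "increments": [
    {"dx": -29.7, "dy": -34.3, "dz": -1.8, "wx": 0, "wy": 0, "wz": 0.6, "grip": 8.5},
    {"dx": -29.7, "dy": -34.3, "dz": -1.8, "wx": 0, "wy": 0, "wz": 0.6, "grip": 8.5},
    {"dx": -29.7, "dy": -34.3, "dz": -1.8, "wx": 0, "wy": 0, "wz": 0.6, "grip": 8.5},
    {"dx": -29.7, "dy": -34.3, "dz": -1.8, "wx": 0, "wy": 0, "wz": 0.6, "grip": 8.5},
    {"dx": -29.7, "dy": -34.3, "dz": -1.8, "wx": 0, "wy": 0, "wz": 0.6, "grip": 8.5},
    {"dx": -29.7, "dy": -34.3, "dz": -1.8, "wx": 0, "wy": 0, "wz": 0.6, "grip": 8.5},
    {"dx": -29.7, "dy": -34.3, "dz": -1.8, "wx": 0, "wy": 0, "wz": 0.6, "grip": 8.5},
    {"dx": -29.7, "dy": -34.3, "dz": -1.8, "wx": 0, "wy": 0, "wz": 0.6, "grip": 8.5},
    {"dx": -29.7, "dy": -34.3, "dz": -1.8, "wx": 0, "wy": 0, "wz": 0.6, "grip": 8.5},
    {"dx": -29.7, "dy": -34.3, "dz": -1.8, "wx": 0, "wy": 0, "wz": 0.6, "grip": 8.5}
  ]
}}

```text
clock: 1.1
eef_pos: [0.3291, 0.0702, 0.2494]
tool_rot: [0.423, 0.906, -0.0, 0.001]
ft_force: [-0.9, 0.6, -0.3]
grip_width: 0.0847
grasp_force: 0.0
```

```bash
python3 -c "
from h import *
print(monitor.get_obs()['joint_pos'],monitor.get_obs()['eef_pos']);rel([526,-334,250],[0,0,-1],7)"
```

```text
[ 0.21179805 -0.09654263 -0.31599471  1.35061228 -0.00176054  1.08420821] [0.32909354 0.07021611 0.24940583]
d cm [-4.362e+01 -1.091e+01  3.000e-02] w [4.000e-04 1.900e-03 5.762e-01]
```

Emit:
{"fn": "arm_command", "kwargs": {
  "increments": [
    {"dx": -43.6, "dy": -10.9, "dz": 0, "wx": 0, "wy": 0, "wz": 0.576, "grip": 8.5},
    {"dx": -43.6, "dy": -10.9, "dz": 0, "wx": 0, "wy": 0, "wz": 0.576, "grip": 8.5},
    {"dx": -43.6, "dy": -10.9, "dz": 0, "wx": 0, "wy": 0, "wz": 0.576, "grip": 8.5},
    {"dx": -43.6, "dy": -10.9, "dz": 0, "wx": 0, "wy": 0, "wz": 0.576, "grip": 8.5},
    {"dx": -43.6, "dy": -10.9, "dz": 0, "wx": 0, "wy": 0, "wz": 0.576, "grip": 8.5},
    {"dx": -43.6, "dy": -10.9, "dz": 0, "wx": 0, "wy": 0, "wz": 0.576, "grip": 8.5},
    {"dx": -43.6, "dy": -10.9, "dz": 0, "wx": 0, "wy": 0, "wz": 0.576, "grip": 8.5},
    {"dx": -43.6, "dy": -10.9, "dz": 0, "wx": 0, "wy": 0, "wz": 0.576, "grip": 8.5},
    {"dx": -43.6, "dy": -10.9, "dz": 0, "wx": 0, "wy": 0, "wz": 0.576, "grip": 8.5},
    {"dx": -43.6, "dy": -10.9, "dz": 0, "wx": 0, "wy": 0, "wz": 0.576, "grip": 8.5}
  ]
}}

```text
clock: 2.1
eef_pos: [0.5307, -0.3305, 0.2442]
tool_rot: [0.66, 0.752, -0.001, -0.002]
ft_force: [0.5, 0.4, -1.4]
grip_width: 0.0849
grasp_force: 0.0
```

```bash
python3 - <<'E'
from h import *
o=monitor.get_obs(); print(o['joint_pos'],o['eef_pos'])
p,d,c=snap('wrist'); cv2.imwrite('pics/w1.png',p[...,::-1]); P=cloud(d,c)
print(c['fovy'],np.linalg.inv(np.array(c['view']))[:3,3])
near=np.hypot(P[...,0]-.526,P[...,1]+.334)<.07
print(rect(P,near,.052,.072))
E
```

```text
[-5.56466655e-01  4.99254911e-01  4.15814753e-01  1.49147815e+00
 -8.89644531e-04  8.83993138e-01] [ 0.53074295 -0.33046038  0.2442427 ]
68.3606203872128 [ 0.52180228 -0.25504068  0.38631827]
(array([ 526.6, -335.5]), array([39.4, 70. ]), np.float32(96.6), 59.1, 2971)
```

View pics/w1.png

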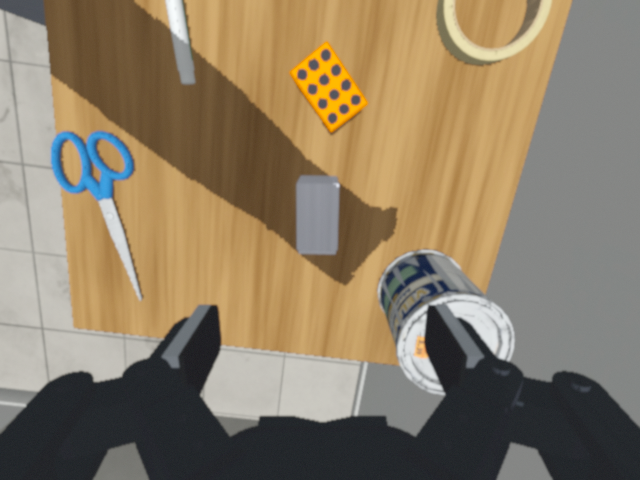

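The wrist view shows the lying spare at px (318,215), plain face up. The can is at (445,320), on the +x/-y side of the spare. Next I check clearance to the can and plan a grasp pre-tilted 20° about the closing axis.

```bash
python3 - <<'E'
from h import *
a=np.load('top0.npz'); P=cloud(a['d'],{k:a[k] for k in ['fovy','cx','cy','view']})
k=np.zeros((480,640),bool); k[140:215,460:540]=1; q=P[k]; q=q[q[:,2]>.05]
print('can',q.min(0),q.max(0))
p,d,c=snap('wrist'); W=cloud(d,c); near=np.hypot(W[...,0]-.526,W[...,1]+.334)<.07
print(rect(W,near,.052,.072))
ang=96.9; u=np.array([np.cos(np.radians(ang+180)),np.sin(np.radians(ang+180))]) # wells dir
C=np.array([526.6,-334.7]); G=C+u*10  # grasp 45 above underside
t=np.radians(20); z=np.r_[-u*np.sin(t),-np.cos(t)]
g=np.r_[G,38]; tcp=g+19*z; print('tcp',tcp,z)
s=rel(tcp-80*z,z,ang-90); s=rel(tcp,z,ang-90,s)
print(monitor.get_obs()['eef_pos'])
E
```

```text
can [ 0.33271274 -0.46773694  0.05035636] [ 0.71092673 -0.02854603  1.4344821 ]
(array([ 526.6, -335.7]), array([39.4, 70.5]), np.float32(96.7), 59.1, 2935)
tcp [ 527.02067323 -338.17625626   20.14584021] [-0.04108922  0.33954301 -0.93969262]
d cm [-3.94 -0.35 15.13] w [-0.0054  0.3459  0.0122]
d cm [ 0. -0.  8.] w [0. 0. 0.]
[ 0.52905385 -0.32627798  0.24669321]
```

Emit:
{"fn": "arm_command", "kwargs": {
  "increments": [
    {"dx": -3.94, "dy": -0.35, "dz": 15.1, "wx": -0.005, "wy": 0.346, "wz": 0.012, "grip": 7},
    {"dx": -3.94, "dy": -0.35, "dz": 15.1, "wx": -0.005, "wy": 0.346, "wz": 0.012, "grip": 7},
    {"dx": -3.94, "dy": -0.35, "dz": 15.1, "wx": -0.005, "wy": 0.346, "wz": 0.012, "grip": 7},
    {"dx": -3.94, "dy": -0.35, "dz": 15.1, "wx": -0.005, "wy": 0.346, "wz": 0.012, "grip": 7},
    {"dx": -3.94, "dy": -0.35, "dz": 15.1, "wx": -0.005, "wy": 0.346, "wz": 0.012, "grip": 7},
    {"dx": -3.94, "dy": -0.35, "dz": 15.1, "wx": -0.005, "wy": 0.346, "wz": 0.012, "grip": 7},
    {"dx": -3.94, "dy": -0.35, "dz": 15.1, "wx": -0.005, "wy": 0.346, "wz": 0.012, "grip": 7}
  ]
}}

```text
clock: 2.9
eef_pos: [0.5332, -0.3658, 0.1045]
tool_rot: [0.652, 0.739, 0.115, -0.123]
ft_force: [0.1, -0.0, -0.1]
grip_width: 0.0699
grasp_force: 0.0
```

```bash
python3 - <<'E'
from h import *
o=monitor.get_obs(); print(o['eef_pos'],o['joint_pos'],o['joint_vel'])
s=rel([527,-338.2,20.1],[-0.04108922,0.33954301,-0.93969262],6.9)
E
```

```text
[ 0.53317145 -0.36575763  0.10452219] [-0.70952511  0.81671438  0.565832    1.56922097  0.23225467  0.70663362] [-3.53461401e-03  3.21032090e-05 -2.71770302e-04 -4.56208702e-03
 -3.39767397e-03 -2.66543270e-03]
d cm [-0.16 -0.35  8.89] w [0.0078 0.0101 0.0064]
```

Emit:
{"fn": "arm_command", "kwargs": {
  "increments": [
    {"dx": -0.16, "dy": -0.35, "dz": 4.5, "wx": 0.008, "wy": 0.01, "wz": 0.006, "grip": 7},
    {"dx": -0.16, "dy": -0.35, "dz": 8.9, "wx": 0.008, "wy": 0.01, "wz": 0.006, "grip": 7},
    {"dx": -0.16, "dy": -0.35, "dz": 8.9, "wx": 0.008, "wy": 0.01, "wz": 0.006, "grip": 7},
    {"dx": -0.16, "dy": -0.35, "dz": 8.9, "wx": 0.008, "wy": 0.01, "wz": 0.006, "grip": 7},
    {"dx": -0.16, "dy": -0.35, "dz": 8.9, "wx": 0.008, "wy": 0.01, "wz": 0.006, "grip": 7}
  ]
}}

```text
clock: 3.4
eef_pos: [0.5268, -0.34, 0.0187]
tool_rot: [0.654, 0.736, 0.115, -0.131]
ft_force: [0.2, -0.3, 0.2]
grip_width: 0.0696
grasp_force: 0.0
```

```bash
python3 - <<'E'
from h import *
o=monitor.get_obs(); print(o['eef_pos'],o['ft_force'])
s=rel([527,-338.2,20.1],[-0.04108922,0.33954301,-0.93969262],6.9)
E
```

```text
[ 0.52676475 -0.34001162  0.01865205] [ 0.24025753 -0.26409915  0.24881648]
d cm [ 0.22  0.04 -0.08] w [-0.0003 -0.001  -0.0018]
```

Close enough. Next I close and lift.

Emit:
{"fn": "arm_command", "kwargs": {
  "increments": [
    {"dx": 0.2, "dy": 0, "dz": -0.1, "wx": 0, "wy": 0, "wz": 0, "grip": 3},
    {"dx": 0.2, "dy": 0, "dz": -0.1, "wx": 0, "wy": 0, "wz": 0, "grip": 3},
    {"dx": 0.2, "dy": 0, "dz": -0.1, "wx": 0, "wy": 0, "wz": 0, "grip": 3},
    {"dx": 0.2, "dy": 0, "dz": -0.1, "wx": 0, "wy": 0, "wz": 0, "grip": 3},
    {"dx": 0.2, "dy": 0, "dz": -0.1, "wx": 0, "wy": 0, "wz": 0, "grip": 3},
    {"dx": 0.2, "dy": 0, "dz": -0.1, "wx": 0, "wy": 0, "wz": 0, "grip": 3}
  ]
}}

```text
clock: 4.0
eef_pos: [0.5256, -0.338, 0.0182]
tool_rot: [0.654, 0.736, 0.116, -0.132]
ft_force: [0.4, -1.0, 6.6]
grip_width: 0.0391
grasp_force: 61.5
```

```bash
python3 - <<'E'
from h import *
o=monitor.get_obs(); print(o['eef_pos'],o['ft_force'],o['grip_width'],o['grasp_force'],o['joint_pos'])
# lift straight up, then yaw+pitch to upright at azimuth -33, block bottom height ~40
z0=[-0.04108922,0.33954301,-0.93969262]
a=rel([510,-330,200],z0,6.9)
for el in (20,):
  h=np.radians(-33); e=np.radians(el)
  b=rel([460+10,-307,200],[np.cos(h)*np.cos(e),np.sin(h)*np.cos(e),-np.sin(e)],57,a)
E
```

```text
[ 0.52556395 -0.33800928  0.01821212] [ 0.38804072 -0.99428647  6.57293835] 0.039145948987237084 61.54600739479065 [-0.68729415  0.84504111  0.38351998  1.37039507  0.24010417  0.73443067]
d cm [  7.2   -1.5  -16.72] w [-0.0015 -0.0038 -0.0033]
d cm [ 2.6  -3.69  0.95] w [-0.408  -1.4608 -0.8751]
```

Emit:
{"fn": "arm_command", "kwargs": {
  "increments": [
    {"dx": 7.2, "dy": -1.5, "dz": -16.7, "wx": 0, "wy": 0, "wz": 0, "grip": 3},
    {"dx": 7.2, "dy": -1.5, "dz": -16.7, "wx": 0, "wy": 0, "wz": 0, "grip": 3},
    {"dx": 7.2, "dy": -1.5, "dz": -16.7, "wx": 0, "wy": 0, "wz": 0, "grip": 3},
    {"dx": 7.2, "dy": -1.5, "dz": -16.7, "wx": 0, "wy": 0, "wz": 0, "grip": 3},
    {"dx": 9.8, "dy": -5.2, "dz": -15.8, "wx": -0.4, "wy": -1.46, "wz": -0.875, "grip": 3},
    {"dx": 9.8, "dy": -5.2, "dz": -15.8, "wx": -0.4, "wy": -1.46, "wz": -0.875, "grip": 3},
    {"dx": 9.8, "dy": -5.2, "dz": -15.8, "wx": -0.4, "wy": -1.46, "wz": -0.875, "grip": 3},
    {"dx": 9.8, "dy": -5.2, "dz": -15.8, "wx": -0.4, "wy": -1.46, "wz": -0.875, "grip": 3},
    {"dx": 9.8, "dy": -5.2, "dz": -15.8, "wx": -0.4, "wy": -1.46, "wz": -0.875, "grip": 3},
    {"dx": 9.8, "dy": -5.2, "dz": -15.8, "wx": -0.4, "wy": -1.46, "wz": -0.875, "grip": 3}
  ]
}}

```text
clock: 5.0
eef_pos: [0.4688, -0.3057, 0.1992]
tool_rot: [0.494, 0.841, -0.025, 0.22]
ft_force: [-0.0, -0.3, -4.3]
grip_width: 0.0395
grasp_force: 61.8
```

```bash
python3 - <<'E'
from h import *
o=monitor.get_obs(); print(o['eef_pos'],o['ft_force'],o['grip_width'],o['grasp_force'],o['joint_pos'])
h=np.radians(-33); e=np.radians(20)
b=rel([470,-307,200],[np.cos(h)*np.cos(e),np.sin(h)*np.cos(e),-np.sin(e)],57)
E
```

```text
[ 0.46875874 -0.30569893  0.19917041] [-0.01093916 -0.2703957  -4.31086913] 0.03951692175075613 61.75311326980591 [-0.55823447  0.06483252 -0.40052818  0.66058562 -0.03623423  0.49588263]
d cm [-0.19  0.05  0.  ] w [-0.2127 -0.7542 -0.4442]
```

Emit:
{"fn": "arm_command", "kwargs": {
  "increments": [
    {"dx": -0.2, "dy": 0, "dz": 0, "wx": -0.213, "wy": -0.754, "wz": -0.444, "grip": 3},
    {"dx": -0.2, "dy": 0, "dz": 0, "wx": -0.213, "wy": -0.754, "wz": -0.444, "grip": 3},
    {"dx": -0.2, "dy": 0, "dz": 0, "wx": -0.213, "wy": -0.754, "wz": -0.444, "grip": 3},
    {"dx": -0.2, "dy": 0, "dz": 0, "wx": -0.213, "wy": -0.754, "wz": -0.444, "grip": 3},
    {"dx": -0.2, "dy": 0, "dz": 0, "wx": -0.213, "wy": -0.754, "wz": -0.444, "grip": 3},
    {"dx": -0.2, "dy": 0, "dz": 0, "wx": -0.213, "wy": -0.754, "wz": -0.444, "grip": 3},
    {"dx": -0.2, "dy": 0, "dz": 0, "wx": -0.213, "wy": -0.754, "wz": -0.444, "grip": 3},
    {"dx": -0.2, "dy": 0, "dz": 0, "wx": -0.213, "wy": -0.754, "wz": -0.444, "grip": 3}
  ]
}}

```text
clock: 5.8
eef_pos: [0.4913, -0.3227, 0.2126]
tool_rot: [0.237, 0.792, -0.16, 0.539]
ft_force: [-0.9, -0.1, -4.7]
grip_width: 0.0394
grasp_force: 61.8
```

```bash
python3 - <<'E'
from h import *
o=monitor.get_obs(); print(o['eef_pos'],o['ft_force'],o['grip_width'],o['grasp_force'],o['joint_pos'])
h=np.radians(-33); e=np.radians(20); z=[np.cos(h)*np.cos(e),np.sin(h)*np.cos(e),-np.sin(e)]
b=rel([470,-307,60],z,57); rel([470,-307,40],z,57,b)
p,d,c=snap('scene'); cv2.imwrite('pics/s2.png',cv2.resize(p[180:420,220:540],None,fx=2,fy=2)[...,::-1])
E
```

```text
[ 0.49133046 -0.32268032  0.21256331] [-0.93698116 -0.10058767 -4.68204044] 0.03938591060140071 61.83255672454834 [-5.83802974e-01  1.52931170e-01 -1.08366698e+00 -8.60750795e-01
  5.22658318e-03  5.34218639e-04]
d cm [15.16  0.11  3.14] w [-0.0021 -0.0268 -0.0034]
d cm [1.88 0.   0.68] w [0. 0. 0.]
```

View pics/s2.png

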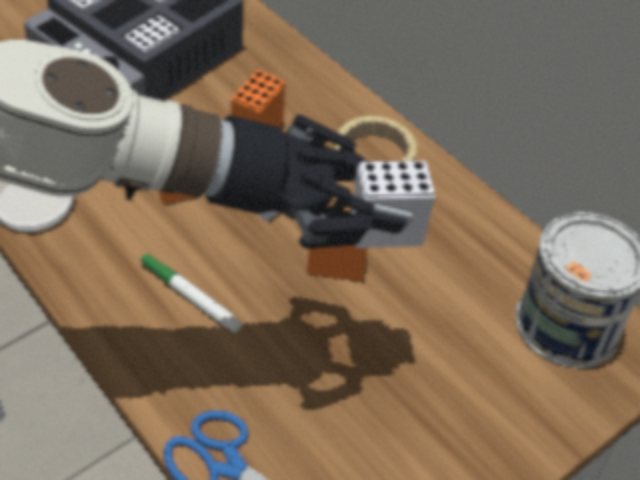

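The picture shows the spare upright in the gripper at (395,200), wells up. Joint 3 is near its limit, so I place it farther out.

```bash
python3 - <<'E'
from h import *
h=np.radians(-33); e=np.radians(20); z=[np.cos(h)*np.cos(e),np.sin(h)*np.cos(e),-np.sin(e)]
b=rel([525,-341,65],z,57); rel([525,-341,41],z,57,b)
E
```

```text
d cm [11.91  0.25  9.18] w [-0.0025 -0.0348 -0.0046]
d cm [2.26 0.   0.82] w [0. 0. 0.]
```

Emit:
{"fn": "arm_command", "kwargs": {
  "increments": [
    {"dx": 2, "dy": 0.1, "dz": 4.5, "wx": 0, "wy": -0.035, "wz": -0.005, "grip": 3},
    {"dx": 7, "dy": 0.25, "dz": 7, "wx": 0, "wy": -0.035, "wz": -0.005, "grip": 3},
    {"dx": 11.9, "dy": 0.25, "dz": 9.2, "wx": 0, "wy": -0.035, "wz": -0.005, "grip": 3},
    {"dx": 11.9, "dy": 0.25, "dz": 9.2, "wx": 0, "wy": -0.035, "wz": -0.005, "grip": 3},
    {"dx": 11.9, "dy": 0.25, "dz": 9.2, "wx": 0, "wy": -0.035, "wz": -0.005, "grip": 3},
    {"dx": 11.9, "dy": 0.25, "dz": 9.2, "wx": 0, "wy": -0.035, "wz": -0.005, "grip": 3}
  ]
}}

```text
clock: 6.45
eef_pos: [0.5261, -0.3409, 0.0674]
tool_rot: [0.232, 0.785, -0.164, 0.551]
ft_force: [0.5, -0.6, -2.0]
grip_width: 0.0395
grasp_force: 61.9
```

```bash
python3 - <<'E'
from h import *
o=monitor.get_obs(); print(o['eef_pos'],o['ft_force'],o['grip_width'],o['joint_pos'])
h=np.radians(-33); e=np.radians(20); z=[np.cos(h)*np.cos(e),np.sin(h)*np.cos(e),-np.sin(e)]
rel([525,-341,41],z,57)
p,d,c=snap('scene'); P=cloud(d,c)
# block top height: near the expected centre
m=np.hypot(P[...,0]-.516,P[...,1]+.335)<.045; print(np.percentile(P[m][:,2],[50,90,97]), rect(P,m,.075,.12))
E
```

```text
[ 0.52614062 -0.34089049  0.06737644] [ 0.49863019 -0.60126356 -2.02326173] 0.03945113481716257 [-5.73076260e-01  8.13842194e-01 -1.06940472e+00 -1.53745927e+00
 -3.77311897e-03 -2.94486609e-04]
d cm [ 2.51 -0.07  0.81] w [-0.0011  0.0033  0.0013]
[0.07511054 0.10236543 0.10388616] (array([ 512.1, -330.2]), array([72.2, 71.2]), np.float32(56.3), 99.4, 978)
```

Emit:
{"fn": "arm_command", "kwargs": {
  "increments": [
    {"dx": 1.3, "dy": 0, "dz": 0.4, "wx": 0, "wy": 0.003, "wz": 0, "grip": 3},
    {"dx": 2.1, "dy": 0, "dz": 0.7, "wx": 0, "wy": 0.003, "wz": 0, "grip": 3},
    {"dx": 2.5, "dy": 0, "dz": 0.8, "wx": 0, "wy": 0.003, "wz": 0, "grip": 3},
    {"dx": 2.6, "dy": 0, "dz": 0.85, "wx": 0, "wy": 0.003, "wz": 0, "grip": 3},
    {"dx": 2.6, "dy": 0, "dz": 0.85, "wx": 0, "wy": 0.003, "wz": 0, "grip": 3}
  ]
}}

```text
clock: 7.0
eef_pos: [0.5262, -0.3411, 0.0429]
tool_rot: [0.232, 0.784, -0.165, 0.552]
ft_force: [0.0, 0.9, -3.1]
grip_width: 0.0392
grasp_force: 62.1
```

Emit:
{"fn": "arm_command", "kwargs": {
  "increments": [
    {"dx": 0.2, "dy": 0, "dz": 0.05, "wx": 0, "wy": 0, "wz": 0, "grip": 3},
    {"dx": 0.35, "dy": 0, "dz": 0.1, "wx": 0, "wy": 0, "wz": 0, "grip": 3},
    {"dx": 0.35, "dy": 0, "dz": 0.1, "wx": 0, "wy": 0, "wz": 0, "grip": 3}
  ]
}}

```text
clock: 7.3
eef_pos: [0.5256, -0.3407, 0.0373]
tool_rot: [0.232, 0.785, -0.164, 0.551]
ft_force: [-0.5, 0.5, -1.8]
grip_width: 0.0393
grasp_force: 62.0
```

Emit:
{"fn": "arm_command", "kwargs": {
  "increments": [
    {"dx": 0.1, "dy": 0, "dz": 0.04, "wx": 0, "wy": 0, "wz": 0, "grip": 3},
    {"dx": 0.1, "dy": 0, "dz": 0.04, "wx": 0, "wy": 0, "wz": 0, "grip": 3},
    {"dx": 0.1, "dy": 0, "dz": 0.04, "wx": 0, "wy": 0, "wz": 0, "grip": 3}
  ]
}}

```text
clock: 7.6
eef_pos: [0.5257, -0.3408, 0.0373]
tool_rot: [0.232, 0.784, -0.164, 0.552]
ft_force: [-3.6, 2.1, 3.9]
grip_width: 0.0394
grasp_force: 62.8
```

Emit:
{"fn": "arm_command", "kwargs": {
  "increments": [
    {"dx": 0, "dy": 0, "dz": 0, "wx": 0, "wy": 0, "wz": 0, "grip": 6.5},
    {"dx": 0, "dy": 0, "dz": 0, "wx": 0, "wy": 0, "wz": 0, "grip": 6.5},
    {"dx": 0, "dy": 0, "dz": 0, "wx": 0, "wy": 0, "wz": 0, "grip": 6.5},
    {"dx": 0, "dy": 0, "dz": 0, "wx": 0, "wy": 0, "wz": 0, "grip": 6.5},
    {"dx": -4, "dy": 0, "dz": -1.5, "wx": 0, "wy": 0, "wz": 0, "grip": 6.5},
    {"dx": -8, "dy": 0, "dz": -3, "wx": 0, "wy": 0, "wz": 0, "grip": 6.5},
    {"dx": -11, "dy": 0, "dz": -4.1, "wx": 0, "wy": 0, "wz": 0, "grip": 6.5},
    {"dx": -11, "dy": 0, "dz": -4.1, "wx": 0, "wy": 0, "wz": 0, "grip": 6.5}
  ]
}}

```text
clock: 8.4
eef_pos: [0.5259, -0.3406, 0.1603]
tool_rot: [0.231, 0.782, -0.165, 0.555]
ft_force: [0.6, -1.2, 1.2]
grip_width: 0.065
grasp_force: 0.0
```

```bash
python3 - <<'E'
from h import *
o=monitor.get_obs(); print(o['eef_pos'],o['ft_force'],o['grip_width'],o['joint_pos'])
p,d,c=snap('scene'); P=cloud(d,c); m=np.hypot(P[...,0]-.516,P[...,1]+.335)<.06
print(rect(P,m,.06,.085))
rel([523,-337,260],[0,0,-1],57)
E
```

```text
[ 0.52585226 -0.34055029  0.16030036] [ 0.5771151  -1.18459512  1.17626397] 0.06501322331107934 [-5.72779307e-01  4.54469868e-01 -1.06651507e+00 -1.18582877e+00
 -3.95941633e-03 -7.17888871e-04]
(array([ 515.4, -334.9]), array([40.4, 61.2]), np.float32(148.4), 71.3, 583)
d cm [-9.51  0.12 -3.75] w [-1.9000e-03  1.2324e+00  9.0000e-04]
```

The spare stands free: its top is at 71 mm and its footprint is 40 x 61. Next I turn the tool down above it and look from the wrist.

Emit:
{"fn": "arm_command", "kwargs": {
  "increments": [
    {"dx": -9.5, "dy": 0.1, "dz": -3.8, "wx": -0.002, "wy": 0.4, "wz": 0, "grip": 6.5},
    {"dx": -9.5, "dy": 0.1, "dz": -3.8, "wx": -0.002, "wy": 1.232, "wz": 0, "grip": 6.5},
    {"dx": -9.5, "dy": 0.1, "dz": -3.8, "wx": -0.002, "wy": 1.232, "wz": 0, "grip": 6.5},
    {"dx": -9.5, "dy": 0.1, "dz": -3.8, "wx": -0.002, "wy": 1.232, "wz": 0, "grip": 6.5},
    {"dx": -9.5, "dy": 0.1, "dz": -3.8, "wx": -0.002, "wy": 1.232, "wz": 0, "grip": 6.5},
    {"dx": -9.5, "dy": 0.1, "dz": -3.8, "wx": -0.002, "wy": 1.232, "wz": 0, "grip": 6.5},
    {"dx": -9.5, "dy": 0.1, "dz": -3.8, "wx": -0.002, "wy": 1.232, "wz": 0, "grip": 6.5},
    {"dx": -9.5, "dy": 0.1, "dz": -3.8, "wx": -0.002, "wy": 1.232, "wz": 0, "grip": 6.5},
    {"dx": -9.5, "dy": 0.1, "dz": -3.8, "wx": -0.002, "wy": 1.232, "wz": 0, "grip": 6.5},
    {"dx": -9.5, "dy": 0.1, "dz": -3.8, "wx": -0.002, "wy": 1.232, "wz": 0, "grip": 6.5}
  ]
}}

```text
clock: 9.45
eef_pos: [0.5222, -0.3368, 0.2546]
tool_rot: [0.28, 0.947, -0.046, 0.153]
ft_force: [1.7, -0.4, -0.4]
grip_width: 0.0651
grasp_force: 0.0
```

Emit:
{"fn": "arm_command", "kwargs": {
  "increments": [
    {"dx": 0, "dy": 0, "dz": 0, "wx": 0, "wy": 0, "wz": 0, "grip": 6.5},
    {"dx": 0, "dy": 0, "dz": 0, "wx": 0, "wy": 0, "wz": 0, "grip": 6.5},
    {"dx": 0, "dy": 0, "dz": 0, "wx": 0, "wy": 0, "wz": 0, "grip": 6.5}
  ]
}}

```text
clock: 9.75
eef_pos: [0.5214, -0.3363, 0.2527]
tool_rot: [0.28, 0.946, -0.046, 0.155]
ft_force: [-0.5, 0.5, -0.0]
grip_width: 0.0651
grasp_force: 0.0
```

```bash
python3 - <<'E'
from h import *
o=monitor.get_obs(); print(o['eef_pos'],o['tool_rot'],o['joint_pos'])
p,d,c=snap('wrist'); P=cloud(d,c); m=np.hypot(P[...,0]-.515,P[...,1]+.335)<.06
print(rect(P,m,.06,.085))
E
```

```text
[ 0.52141343 -0.33626962  0.25272053] [ 0.27988342  0.94635034 -0.04624988  0.15474899] [-0.57183864  0.22332428 -0.0166568   1.00637468 -0.00195571  0.00294822]
(array([ 515.5, -333.8]), array([40. , 59.4]), np.float32(147.2), 69.0, 3171)
```

```bash
python3 - <<'E'
from h import *
s=rel([515.5,-334.2,130],[0,0,-1],57.6)
E
```

```text
d cm [ 4.49 -0.14 11.52] w [-0.0025  0.325  -0.0095]
```

Emit:
{"fn": "arm_command", "kwargs": {
  "increments": [
    {"dx": 4.5, "dy": -0.14, "dz": 11.5, "wx": -0.003, "wy": 0.325, "wz": -0.01, "grip": 7},
    {"dx": 4.5, "dy": -0.14, "dz": 11.5, "wx": -0.003, "wy": 0.325, "wz": -0.01, "grip": 7},
    {"dx": 4.5, "dy": -0.14, "dz": 11.5, "wx": -0.003, "wy": 0.325, "wz": -0.01, "grip": 7},
    {"dx": 4.5, "dy": -0.14, "dz": 11.5, "wx": -0.003, "wy": 0.325, "wz": -0.01, "grip": 7},
    {"dx": 4.5, "dy": -0.14, "dz": 11.5, "wx": -0.003, "wy": 0.325, "wz": -0.01, "grip": 7},
    {"dx": 4.5, "dy": -0.14, "dz": 11.5, "wx": -0.003, "wy": 0.325, "wz": -0.01, "grip": 7}
  ]
}}

```text
clock: 10.4
eef_pos: [0.5176, -0.3356, 0.136]
tool_rot: [0.279, 0.96, -0.001, 0.004]
ft_force: [-0.2, -0.6, 1.0]
grip_width: 0.0701
grasp_force: 0.0
```

```bash
python3 - <<'E'
from h import *
o=monitor.get_obs(); print(o['eef_pos'],o['joint_vel'])
rel([515.5,-334.2,33],[0,0,-1],57.6)
p,d,c=snap('wrist'); P=cloud(d,c); m=np.hypot(P[...,0]-.515,P[...,1]+.335)<.06
print(rect(P,m,.06,.085))
E
```

```text
[ 0.51760272 -0.33557547  0.13598542] [-0.00060919 -0.0164932   0.01213675  0.00455702  0.00188406 -0.00075181]
d cm [ 0.34 -0.   10.3 ] w [0.0004 0.0084 0.0005]
(array([ 515.6, -334. ]), array([40.1, 59.5]), np.float32(147.1), 69.2, 5633)
```

Emit:
{"fn": "arm_command", "kwargs": {
  "increments": [
    {"dx": 0.3, "dy": 0, "dz": 5, "wx": 0, "wy": 0.008, "wz": 0.005, "grip": 7},
    {"dx": 0.3, "dy": 0, "dz": 10.2, "wx": 0, "wy": 0.008, "wz": 0.005, "grip": 7},
    {"dx": 0.3, "dy": 0, "dz": 10.2, "wx": 0, "wy": 0.008, "wz": 0.005, "grip": 7},
    {"dx": 0.3, "dy": 0, "dz": 10.2, "wx": 0, "wy": 0.008, "wz": 0.005, "grip": 7},
    {"dx": 0.3, "dy": 0, "dz": 10.2, "wx": 0, "wy": 0.008, "wz": 0.005, "grip": 3},
    {"dx": 0.3, "dy": 0, "dz": 10.2, "wx": 0, "wy": 0.008, "wz": 0.005, "grip": 3},
    {"dx": 0.3, "dy": 0, "dz": 10.2, "wx": 0, "wy": 0.008, "wz": 0.005, "grip": 3},
    {"dx": 0.3, "dy": 0, "dz": 10.2, "wx": 0, "wy": 0.008, "wz": 0.005, "grip": 3},
    {"dx": 0.3, "dy": 0, "dz": 10.2, "wx": 0, "wy": 0.008, "wz": 0.005, "grip": 3}
  ]
}}

```text
clock: 11.35
eef_pos: [0.5169, -0.335, 0.0341]
tool_rot: [0.281, 0.96, 0.0, 0.0]
ft_force: [0.4, 1.4, 7.4]
grip_width: 0.0393
grasp_force: 62.0
```

```bash
python3 - <<'E'
from h import *
o=monitor.get_obs(); print(o['eef_pos'],R.from_quat(o['tool_rot']).as_matrix().round(4),o['grasp_force'])
# transit: pocket B (-x, middle) view pose; lift first, then swing near base side
a=rel([470,-300,200],[0,0,-1],57.6)
b=rel([400,0,260],[0,0,-1],90,a)
b=rel([480,190,270],[0,0,-1],99,b)
E
```

```text
[ 0.51694302 -0.33501481  0.03407077] [[-8.420e-01  5.395e-01  7.000e-04]
 [ 5.395e-01  8.420e-01  1.000e-04]
 [-5.000e-04  5.000e-04 -1.000e+00]] 61.98130130767822
d cm [  5.83   0.42 -16.6 ] w [ 0.0005  0.0005 -0.0044]
d cm [21.99 21.58 -6.  ] w [ 0.      0.     -0.5655]
d cm [-8. 19. -1.] w [ 0.      0.     -0.1571]
```

Emit:
{"fn": "arm_command", "kwargs": {
  "increments": [
    {"dx": 1, "dy": 0, "dz": -5, "wx": 0, "wy": 0, "wz": 0, "grip": 3},
    {"dx": 3, "dy": 0.2, "dz": -10, "wx": 0, "wy": 0, "wz": 0, "grip": 3},
    {"dx": 5.8, "dy": 0.4, "dz": -14, "wx": 0, "wy": 0, "wz": 0, "grip": 3},
    {"dx": 27.8, "dy": 22, "dz": -22.6, "wx": 0, "wy": 0, "wz": -0.57, "grip": 3},
    {"dx": 27.8, "dy": 22, "dz": -22.6, "wx": 0, "wy": 0, "wz": -0.57, "grip": 3},
    {"dx": 27.8, "dy": 22, "dz": -22.6, "wx": 0, "wy": 0, "wz": -0.57, "grip": 3},
    {"dx": 27.8, "dy": 22, "dz": -22.6, "wx": 0, "wy": 0, "wz": -0.57, "grip": 3},
    {"dx": 27.8, "dy": 22, "dz": -22.6, "wx": 0, "wy": 0, "wz": -0.57, "grip": 3},
    {"dx": 27.8, "dy": 22, "dz": -22.6, "wx": 0, "wy": 0, "wz": -0.57, "grip": 3},
    {"dx": 27.8, "dy": 22, "dz": -22.6, "wx": 0, "wy": 0, "wz": -0.57, "grip": 3}
  ]
}}

```text
clock: 12.35
eef_pos: [0.3994, 0.0037, 0.2604]
tool_rot: [-0.002, 1.0, 0.003, -0.001]
ft_force: [0.6, 0.5, -3.4]
grip_width: 0.0391
grasp_force: 62.2
```

```bash
python3 - <<'E'
from h import *
o=monitor.get_obs(); print(o['eef_pos'],o['grip_width'])
b=rel([490,195,270],[0,0,-1],99)
E
```

```text
[0.39939264 0.00373503 0.26042255] 0.0390906682946967
d cm [-9.12 19.1  -0.88] w [ 0.0053 -0.0017 -0.1537]
```

Emit:
{"fn": "arm_command", "kwargs": {
  "increments": [
    {"dx": -9.1, "dy": 19.1, "dz": -0.9, "wx": 0.005, "wy": -0.002, "wz": -0.154, "grip": 3},
    {"dx": -9.1, "dy": 19.1, "dz": -0.9, "wx": 0.005, "wy": -0.002, "wz": -0.154, "grip": 3},
    {"dx": -9.1, "dy": 19.1, "dz": -0.9, "wx": 0.005, "wy": -0.002, "wz": -0.154, "grip": 3},
    {"dx": -9.1, "dy": 19.1, "dz": -0.9, "wx": 0.005, "wy": -0.002, "wz": -0.154, "grip": 3},
    {"dx": -9.1, "dy": 19.1, "dz": -0.9, "wx": 0.005, "wy": -0.002, "wz": -0.154, "grip": 3},
    {"dx": -9.1, "dy": 19.1, "dz": -0.9, "wx": 0.005, "wy": -0.002, "wz": -0.154, "grip": 3},
    {"dx": -9.1, "dy": 19.1, "dz": -0.9, "wx": 0.005, "wy": -0.002, "wz": -0.154, "grip": 3},
    {"dx": -9.1, "dy": 19.1, "dz": -0.9, "wx": 0.005, "wy": -0.002, "wz": -0.154, "grip": 3}
  ]
}}

```text
clock: 13.15
eef_pos: [0.4907, 0.1905, 0.2677]
tool_rot: [-0.076, 0.997, -0.001, -0.002]
ft_force: [-0.8, 0.1, -2.6]
grip_width: 0.0391
grasp_force: 62.4
```

```bash
python3 - <<'E'
from h import *
o=monitor.get_obs(); print(o['eef_pos'],o['joint_vel'].round(3))
p,d,c=snap('wrist'); np.savez('w2.npz',p=p,d=d,fovy=c['fovy'],cx=c['cx'],cy=c['cy'],view=c['view']); cv2.imwrite('pics/w2.png',p[...,::-1]); P=cloud(d,c)
m=np.hypot(P[...,0]-.56,P[...,1]-.209)<.16
print('heater',rect(P,m,.072,.088))
# pocket B: points lower than the top near expected
for n,(x,y) in dict(B=(521,203),A=(607,158)).items():
    k=m&(P[...,2]<.07)&(np.hypot(P[...,0]-x/1e3,P[...,1]-y/1e3)<.036)
    print(n,k.sum(),P[k][:,2].min() if k.sum() else 0)
E
```

```text
[0.49073836 0.19049139 0.26765241] [-0.008 -0.005 -0.001 -0.004  0.001  0.003]
heater (array([546.7, 205.3]), array([147.1, 188.6]), np.float32(98.8), 79.1, 11114)
B 443 0.0072019233049544495
A 121 0.008214861746203284
```

View pics/w2.png

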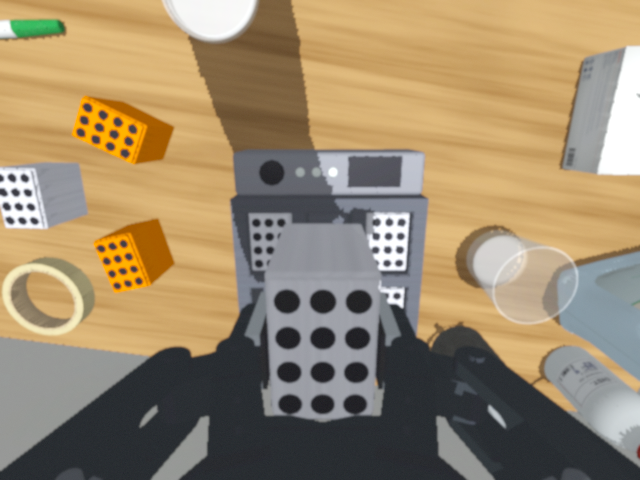

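The wrist view shows the held insert at (322,320) with wells up. The heater is behind it, with pocket B hidden. I measure heater edges and the held insert in this same image so that camera bias cancels.

```bash
cat >> h.py <<'E'
def heater(P,cx,cy,deg,front=True):
    """heater centre from its top-surface points: y edges and -x edge (local -85) in heater axes"""
    c,s=np.cos(np.radians(deg)),np.sin(np.radians(deg)); X=P[...,0]*1e3-cx; Y=P[...,1]*1e3-cy
    lx,ly=c*X+s*Y,-s*X+c*Y; k=(abs(lx)<95)&(abs(ly)<105)&(P[...,2]>.074)&(P[...,2]<.086)
    a=lx[k],ly[k]
    # bin-wise edges
    x0=np.median([a[0][abs(a[1]-b)<4].min() for b in range(-80,81,8) if (abs(a[1]-b)<4).sum()>3])
    f=[(a[1][abs(a[0]-b)<3].min(),a[1][abs(a[0]-b)<3].max()) for b in range(-80,-10,6) if (abs(a[0]-b)<3).sum()>3]
    y0,y1=np.median(f,0); print('local x0,y0,y1',x0.round(1),y0.round(1),y1.round(1))
    ox,oy=x0+85,(y0+y1)/2
    return np.array([cx+c*ox-s*oy,cy+s*ox+c*oy])
E
python3 - <<'E'
from h import *
a=np.load('w2.npz'); c={k:a[k] for k in ['fovy','cx','cy','view']}; P=cloud(a['d'],c); p=a['p']
h=heater(P,559.5,208.8,8.9); print('heater',h)
o=monitor.get_obs(); t=o['eef_pos']*1e3; M=R.from_quat(o['tool_rot'])
Q=M.inv().apply((P-o['eef_pos']).reshape(-1,3)).reshape(P.shape)*1e3
k=(abs(Q[...,2]+37)<4)&(np.abs(Q[...,0])<45)&(np.abs(Q[...,1])<26)&(p.mean(-1)>90)
k=cv2.morphologyEx(k.astype(np.uint8),cv2.MORPH_CLOSE,np.ones((15,15)))>0
k&=abs(Q[...,2]+37)<6
q=Q[k]; r=cv2.minAreaRect(q[:,:2].astype(np.float32)); print('insert in tool',r,np.median(q[:,2]))
print('tool yaw',np.degrees(np.arctan2(*M.apply([0,1,0])[1::-1])))
E
```

```text
local x0,y0,y1 -86.5 -95.4 92.3
heater [558.26391604 207.04147573]
insert in tool ((0.7721576690673828, 0.06521415710449219), (51.91037368774414, 58.57951354980469), 89.84651184082031) -35.15552867020226
tool yaw 98.72538673944949
```

```bash
python3 - <<'E'
from h import *
b=rel([521.3,201.4,128],[0,0,-1],98.9)
E
```

```text
d cm [-3.22  0.63 13.96] w [-0.0006 -0.0031 -0.003 ]
```

Emit:
{"fn": "arm_command", "kwargs": {
  "increments": [
    {"dx": -3.22, "dy": 0.63, "dz": 4, "wx": -0.001, "wy": -0.003, "wz": -0.003, "grip": 3},
    {"dx": -3.22, "dy": 0.63, "dz": 8, "wx": -0.001, "wy": -0.003, "wz": -0.003, "grip": 3},
    {"dx": -3.22, "dy": 0.63, "dz": 12, "wx": -0.001, "wy": -0.003, "wz": -0.003, "grip": 3},
    {"dx": -3.22, "dy": 0.63, "dz": 13.9, "wx": -0.001, "wy": -0.003, "wz": -0.003, "grip": 3},
    {"dx": -3.22, "dy": 0.63, "dz": 13.9, "wx": -0.001, "wy": -0.003, "wz": -0.003, "grip": 3},
    {"dx": -3.22, "dy": 0.63, "dz": 13.9, "wx": -0.001, "wy": -0.003, "wz": -0.003, "grip": 3},
    {"dx": -3.22, "dy": 0.63, "dz": 13.9, "wx": -0.001, "wy": -0.003, "wz": -0.003, "grip": 3}
  ]
}}

```text
clock: 13.9
eef_pos: [0.5233, 0.2029, 0.1306]
tool_rot: [-0.078, 0.997, 0.001, 0.002]
ft_force: [1.3, 0.4, -2.2]
grip_width: 0.0394
grasp_force: 62.3
```

```bash
python3 - <<'E'
from h import *
b=rel([521.3,201.4,128],[0,0,-1],98.9); print([monitor.get_obs()[k] for k in ('eef_pos','joint_vel')])
p,d,c=snap('wrist'); cv2.imwrite('pics/w3.png',p[...,::-1]); P=cloud(d,c)
print(heater(P,558.5,207.2,8.9))
E
```

```text
d cm [ 0.22 -0.12  0.26] w [0.0015 0.004  0.001 ]
[array([0.52328059, 0.20293191, 0.13059601]), array([ 4.13369890e-03, -3.30731861e-03,  7.16005206e-03, -1.85728210e-03,
        9.01631230e-05,  1.96349103e-04])]
local x0,y0,y1 -85.1 -94.5 94.0
[558.48669336 206.93367381]
```

View pics/w3.png

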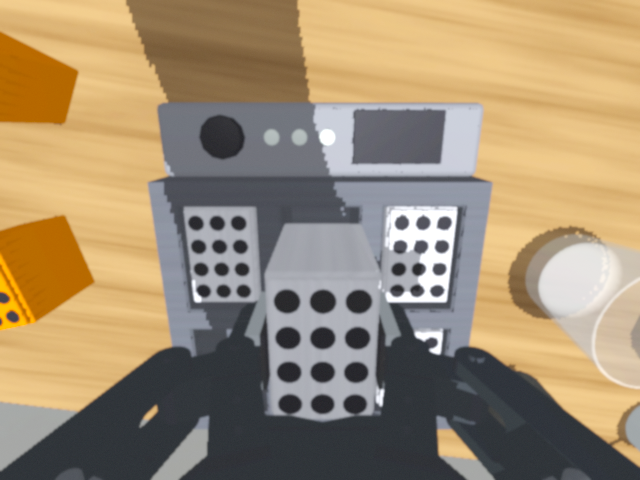

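The insert sits centred over the dark pocket at (322,212), and the heater fit agrees (170 x 188). Next I lower gently.

Emit:
{"fn": "arm_command", "kwargs": {
  "increments": [
    {"dx": 0.2, "dy": -0.13, "dz": 0.5, "wx": 0.001, "wy": 0.004, "wz": 0.001, "grip": 3},
    {"dx": 0.2, "dy": -0.13, "dz": 1.0, "wx": 0.001, "wy": 0.004, "wz": 0.001, "grip": 3},
    {"dx": 0.2, "dy": -0.13, "dz": 1.2, "wx": 0.001, "wy": 0.004, "wz": 0.001, "grip": 3},
    {"dx": 0.2, "dy": -0.13, "dz": 1.2, "wx": 0.001, "wy": 0.004, "wz": 0.001, "grip": 3}
  ]
}}

```text
clock: 14.35
eef_pos: [0.5195, 0.2011, 0.1156]
tool_rot: [-0.078, 0.997, -0.001, -0.003]
ft_force: [-0.0, -0.3, -4.2]
grip_width: 0.0397
grasp_force: 62.3
```

Emit:
{"fn": "arm_command", "kwargs": {
  "increments": [
    {"dx": 0, "dy": 0, "dz": 0.2, "wx": 0, "wy": 0, "wz": 0, "grip": 3},
    {"dx": 0, "dy": 0, "dz": 0.4, "wx": 0, "wy": 0, "wz": 0, "grip": 3},
    {"dx": 0, "dy": 0, "dz": 0.6, "wx": 0, "wy": 0, "wz": 0, "grip": 3},
    {"dx": 0, "dy": 0, "dz": 0.6, "wx": 0, "wy": 0, "wz": 0, "grip": 3}
  ]
}}

```text
clock: 14.75
eef_pos: [0.5197, 0.2012, 0.1098]
tool_rot: [-0.078, 0.997, -0.0, -0.002]
ft_force: [0.0, -0.4, -4.0]
grip_width: 0.0389
grasp_force: 62.3
```

```bash
python3 -c "
from h import *
rel([521.3,201.2,110],[0,0,-1],98.9);print(monitor.get_obs()['ft_torque'])"
```

```text
d cm [-0.16 -0.02 -0.02] w [-0.0005 -0.005   0.0008]
[-0.04402618 -0.02856697  0.01634117]
```

Emit:
{"fn": "arm_command", "kwargs": {
  "increments": [
    {"dx": -0.1, "dy": 0, "dz": 0.3, "wx": 0, "wy": -0.004, "wz": 0, "grip": 3},
    {"dx": -0.1, "dy": 0, "dz": 0.6, "wx": 0, "wy": -0.004, "wz": 0, "grip": 3},
    {"dx": -0.1, "dy": 0, "dz": 0.9, "wx": 0, "wy": -0.004, "wz": 0, "grip": 3},
    {"dx": -0.1, "dy": 0, "dz": 1.2, "wx": 0, "wy": -0.004, "wz": 0, "grip": 3}
  ]
}}

```text
clock: 15.15
eef_pos: [0.5208, 0.2014, 0.0979]
tool_rot: [-0.078, 0.997, -0.0, -0.0]
ft_force: [0.2, 0.4, -3.6]
grip_width: 0.0394
grasp_force: 62.3
```

Emit:
{"fn": "arm_command", "kwargs": {
  "increments": [
    {"dx": 0, "dy": 0, "dz": 0.3, "wx": 0, "wy": 0, "wz": 0, "grip": 3},
    {"dx": 0, "dy": 0, "dz": 0.6, "wx": 0, "wy": 0, "wz": 0, "grip": 3},
    {"dx": 0, "dy": 0, "dz": 0.9, "wx": 0, "wy": 0, "wz": 0, "grip": 3},
    {"dx": 0, "dy": 0, "dz": 1.1, "wx": 0, "wy": 0, "wz": 0, "grip": 3},
    {"dx": 0, "dy": 0, "dz": 1.1, "wx": 0, "wy": 0, "wz": 0, "grip": 3}
  ]
}}

```text
clock: 15.65
eef_pos: [0.5206, 0.2013, 0.0868]
tool_rot: [-0.078, 0.997, -0.0, -0.0]
ft_force: [-0.1, 0.4, -3.6]
grip_width: 0.0393
grasp_force: 62.3
```

Emit:
{"fn": "arm_command", "kwargs": {
  "increments": [
    {"dx": 0, "dy": 0, "dz": 0, "wx": 0, "wy": 0, "wz": 0, "grip": 6.5},
    {"dx": 0, "dy": 0, "dz": 0, "wx": 0, "wy": 0, "wz": 0, "grip": 6.5},
    {"dx": 0, "dy": 0, "dz": 0, "wx": 0, "wy": 0, "wz": 0, "grip": 6.5},
    {"dx": 0, "dy": 0, "dz": -3, "wx": 0, "wy": 0, "wz": 0, "grip": 6.5},
    {"dx": 0, "dy": 0, "dz": -6.5, "wx": 0, "wy": 0, "wz": 0, "grip": 6.5},
    {"dx": 0, "dy": 0, "dz": -6.5, "wx": 0, "wy": 0, "wz": 0, "grip": 0},
    {"dx": 0, "dy": 0, "dz": -6.5, "wx": 0, "wy": 0, "wz": 0, "grip": 0},
    {"dx": 0, "dy": 0, "dz": -6.5, "wx": 0, "wy": 0, "wz": 0, "grip": 0},
    {"dx": 0, "dy": 0, "dz": -6.5, "wx": 0, "wy": 0, "wz": 0, "grip": 0},
    {"dx": 0, "dy": 0, "dz": -6.5, "wx": 0, "wy": 0, "wz": 0, "grip": 0}
  ]
}}

```text
clock: 16.65
eef_pos: [0.5202, 0.2012, 0.151]
tool_rot: [-0.078, 0.997, -0.001, -0.001]
ft_force: [-0.0, 0.8, -0.2]
grip_width: 0.0001
grasp_force: 0.0
```

```bash
python3 - <<'E'
from h import *
rel([520.5,201.1,120],[0,0,-1],98.9); o=monitor.get_obs(); print(o['eef_pos'],o['grip_width'])
p,d,c=snap('wrist'); P=cloud(d,c); m=np.hypot(P[...,0]-.52,P[...,1]-.201)<.045
print(rect(P,m,.09,.135))
E
```

```text
d cm [-0.04 -0.01  3.1 ] w [-0.0008 -0.0025  0.0007]
[0.52017962 0.20116029 0.15104389] 0.00014089615310876677
(array([517.6, 200.9]), array([58.1, 40.1]), np.float32(8.8), 114.0, 6128)
```

Emit:
{"fn": "arm_command", "kwargs": {
  "increments": [
    {"dx": -0.05, "dy": 0, "dz": 2, "wx": 0, "wy": -0.002, "wz": 0, "grip": 0},
    {"dx": -0.05, "dy": 0, "dz": 3, "wx": 0, "wy": -0.002, "wz": 0, "grip": 0},
    {"dx": -0.05, "dy": 0, "dz": 3.5, "wx": 0, "wy": -0.002, "wz": 0, "grip": 0},
    {"dx": -0.05, "dy": 0, "dz": 3.9, "wx": 0, "wy": -0.002, "wz": 0, "grip": 0},
    {"dx": -0.05, "dy": 0, "dz": 4.2, "wx": 0, "wy": -0.002, "wz": 0, "grip": 0}
  ]
}}

```text
clock: 17.2
eef_pos: [0.522, 0.2017, 0.1109]
tool_rot: [-0.078, 0.997, 0.0, 0.002]
ft_force: [0.2, -0.3, 4.4]
grip_width: -0.0002
grasp_force: 2.0
```

Emit:
{"fn": "arm_command", "kwargs": {
  "increments": [
    {"dx": 0, "dy": 0, "dz": 0.3, "wx": 0, "wy": 0, "wz": 0, "grip": 0},
    {"dx": 0, "dy": 0, "dz": 0.6, "wx": 0, "wy": 0, "wz": 0, "grip": 0},
    {"dx": 0, "dy": 0, "dz": 0.6, "wx": 0, "wy": 0, "wz": 0, "grip": 0}
  ]
}}

```text
clock: 17.5
eef_pos: [0.5215, 0.2015, 0.104]
tool_rot: [-0.078, 0.997, -0.0, 0.001]
ft_force: [0.4, 0.8, 0.4]
grip_width: -0.0002
grasp_force: 0.3
```

Emit:
{"fn": "arm_command", "kwargs": {
  "increments": [
    {"dx": 0, "dy": 0, "dz": 0.3, "wx": 0, "wy": 0, "wz": 0, "grip": 0},
    {"dx": 0, "dy": 0, "dz": 0.6, "wx": 0, "wy": 0, "wz": 0, "grip": 0},
    {"dx": 0, "dy": 0, "dz": 0.9, "wx": 0, "wy": 0, "wz": 0, "grip": 0},
    {"dx": 0, "dy": 0, "dz": 1.2, "wx": 0, "wy": 0, "wz": 0, "grip": 0}
  ]
}}

```text
clock: 17.9
eef_pos: [0.5207, 0.2013, 0.0916]
tool_rot: [-0.078, 0.997, -0.0, 0.0]
ft_force: [-2.1, -0.2, 2.7]
grip_width: -0.0
grasp_force: 1.1
```

Emit:
{"fn": "arm_command", "kwargs": {
  "increments": [
    {"dx": 0, "dy": 0, "dz": 0.3, "wx": 0, "wy": 0, "wz": 0, "grip": 0},
    {"dx": 0, "dy": 0, "dz": 0.6, "wx": 0, "wy": 0, "wz": 0, "grip": 0},
    {"dx": 0, "dy": 0, "dz": 0.9, "wx": 0, "wy": 0, "wz": 0, "grip": 0}
  ]
}}

```text
clock: 18.2
eef_pos: [0.5213, 0.2014, 0.0828]
tool_rot: [-0.078, 0.997, -0.0, 0.001]
ft_force: [-3.0, 0.1, 4.1]
grip_width: 0.0001
grasp_force: 1.4
```

Emit:
{"fn": "arm_command", "kwargs": {
  "increments": [
    {"dx": 0, "dy": 0, "dz": 0.15, "wx": 0, "wy": 0, "wz": 0, "grip": 0},
    {"dx": 0, "dy": 0, "dz": 0.3, "wx": 0, "wy": 0, "wz": 0, "grip": 0},
    {"dx": 0, "dy": 0, "dz": 0.4, "wx": 0, "wy": 0, "wz": 0, "grip": 0},
    {"dx": 0, "dy": 0, "dz": 0.4, "wx": 0, "wy": 0, "wz": 0, "grip": 0}
  ]
}}

```text
clock: 18.6
eef_pos: [0.5214, 0.2014, 0.0801]
tool_rot: [-0.078, 0.997, -0.0, 0.001]
ft_force: [-3.4, -1.5, 7.8]
grip_width: 0.0001
grasp_force: 3.8
```

Emit:
{"fn": "arm_command", "kwargs": {
  "increments": [
    {"dx": 0, "dy": 0, "dz": 0.2, "wx": 0, "wy": 0, "wz": 0, "grip": 0},
    {"dx": 0, "dy": 0, "dz": 0.2, "wx": 0, "wy": 0, "wz": 0, "grip": 0}
  ]
}}

```text
clock: 18.8
eef_pos: [0.5215, 0.2014, 0.08]
tool_rot: [-0.078, 0.997, 0.0, 0.002]
ft_force: [-8.5, -2.0, 17.5]
grip_width: 0.0003
grasp_force: 9.1
```

Emit:
{"fn": "arm_command", "kwargs": {
  "increments": [
    {"dx": 0, "dy": 0, "dz": 0.3, "wx": 0, "wy": 0, "wz": 0, "grip": 0},
    {"dx": 0, "dy": 0, "dz": 0.3, "wx": 0, "wy": 0, "wz": 0, "grip": 0}
  ]
}}

```text
clock: 19.0
eef_pos: [0.5217, 0.2015, 0.08]
tool_rot: [-0.078, 0.997, 0.0, 0.003]
ft_force: [-12.8, -4.0, 34.4]
grip_width: -0.0002
grasp_force: 17.1
```

Emit:
{"fn": "arm_command", "kwargs": {
  "increments": [
    {"dx": 0, "dy": 0, "dz": -1.5, "wx": 0, "wy": 0, "wz": 0, "grip": 0},
    {"dx": 0, "dy": 0, "dz": -6, "wx": 0, "wy": 0, "wz": 0, "grip": 3},
    {"dx": 2, "dy": 0, "dz": -11, "wx": 0, "wy": 0, "wz": 0, "grip": 7},
    {"dx": 4, "dy": 0, "dz": -18, "wx": 0, "wy": 0, "wz": 0, "grip": 7},
    {"dx": 5, "dy": 0, "dz": -18, "wx": 0, "wy": 0, "wz": 0, "grip": 7},
    {"dx": 5, "dy": 0, "dz": -18, "wx": 0, "wy": 0, "wz": 0, "grip": 7},
    {"dx": 5, "dy": 0, "dz": -18, "wx": 0, "wy": 0, "wz": 0, "grip": 7}
  ]
}}

```text
clock: 19.7
eef_pos: [0.4724, 0.194, 0.2546]
tool_rot: [-0.078, 0.997, 0.0, 0.002]
ft_force: [-0.2, -0.0, -0.5]
grip_width: 0.07
grasp_force: 0.0
```

```bash
python3 - <<'E'
from h import *
print(monitor.get_obs()['eef_pos'])
p,d,c=snap('wrist'); P=cloud(d,c); C=heater(P,558.5,207.0,8.9); print(C)
np.savez('w4.npz',p=p,d=d,fovy=c['fovy'],cx=c['cx'],cy=c['cy'],view=c['view'])
cv2.imwrite('pics/w4.png',p[...,::-1])
a=np.radians(8.9); 
for n,(lx,ly) in dict(B=(-39,0),n1=(-39,58),n2=(-39,-58),m=(39,0),m2=(39,58),A=(39,-58)).items():
    X=C[0]+np.cos(a)*lx-np.sin(a)*ly; Y=C[1]+np.sin(a)*lx+np.cos(a)*ly
    k=(abs(P[...,0]*1e3-X)<16)&(abs(P[...,1]*1e3-Y)<12); print(n,X.round(1),Y.round(1),np.percentile(P[k][:,2],[10,50,90])*1e3 if k.sum() else None)
s=rel([500,-104,255],[0,0,-1],96.8)
E
```

```text
[0.47244074 0.19396347 0.25462372]
local x0,y0,y1 -85.3 -93.9 93.8
[558.23518426 206.91767182]
B 519.7 200.9 [78.44483193 79.27695105 80.22528447]
n1 510.7 258.2 [78.39421879 79.33453618 80.25100652]
n2 528.7 143.6 [78.41405608 79.29919484 80.19749551]
m 596.8 213.0 [78.47835787 79.28086205 80.20974671]
m2 587.8 270.3 [78.50406968 79.35740623 80.24634547]
A 605.7 155.6 [8.24930562 9.13060366 9.86105051]
d cm [  1.86 -29.85  -0.16] w [-0.0005  0.0019  0.0374]
```

View pics/w4.png

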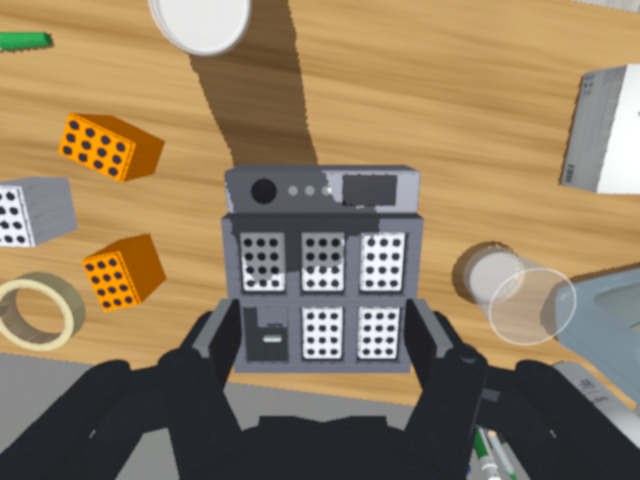

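Pocket B is flush at (323,262), level with its neighbours, and pocket A at (267,335) is empty. Now the standing spare.

Emit:
{"fn": "arm_command", "kwargs": {
  "increments": [
    {"dx": 0, "dy": -29.9, "dz": 0, "wx": 0, "wy": 0.002, "wz": 0.037, "grip": 7},
    {"dx": 0, "dy": -29.9, "dz": 0, "wx": 0, "wy": 0.002, "wz": 0.037, "grip": 7},
    {"dx": 0, "dy": -29.9, "dz": 0, "wx": 0, "wy": 0.002, "wz": 0.037, "grip": 7},
    {"dx": 0, "dy": -29.9, "dz": 0, "wx": 0, "wy": 0.002, "wz": 0.037, "grip": 7},
    {"dx": 0, "dy": -29.9, "dz": 0, "wx": 0, "wy": 0.002, "wz": 0.037, "grip": 7},
    {"dx": 0, "dy": -29.9, "dz": 0, "wx": 0, "wy": 0.002, "wz": 0.037, "grip": 7},
    {"dx": 0, "dy": -29.9, "dz": 0, "wx": 0, "wy": 0.002, "wz": 0.037, "grip": 7},
    {"dx": 0, "dy": -29.9, "dz": 0, "wx": 0, "wy": 0.002, "wz": 0.037, "grip": 7},
    {"dx": 0, "dy": -29.9, "dz": 0, "wx": 0, "wy": 0.002, "wz": 0.037, "grip": 7}
  ]
}}

```text
clock: 20.65
eef_pos: [0.5178, -0.1011, 0.2526]
tool_rot: [-0.06, 0.998, 0.0, -0.001]
ft_force: [-0.0, 0.5, -0.0]
grip_width: 0.0701
grasp_force: 0.0
```

```bash
python3 - <<'E'
from h import *
print(monitor.get_obs()['eef_pos'])
p,d,c=snap('wrist'); P=cloud(d,c); m=np.hypot(P[...,0]-.5235,P[...,1]+.105)<.055
r=rect(P,m,.06,.08); print(r)
s=rel([*r[0],130],[0,0,-1],r[2]+90); rel([*r[0],33],[0,0,-1],r[2]+90,s)
E
```

```text
[ 0.51779223 -0.10106716  0.25261663]
(array([ 522.7, -106.1]), array([59.2, 39.3]), np.float32(7.6), 69.2, 2518)
d cm [-0.44 -0.61 12.31] w [ 0.0005 -0.0022 -0.0121]
d cm [0.  0.  9.7] w [0. 0. 0.]
```

Emit:
{"fn": "arm_command", "kwargs": {
  "increments": [
    {"dx": -0.45, "dy": -0.6, "dz": 4, "wx": 0, "wy": -0.002, "wz": -0.006, "grip": 7},
    {"dx": -0.45, "dy": -0.6, "dz": 9, "wx": 0, "wy": -0.002, "wz": -0.006, "grip": 7},
    {"dx": -0.45, "dy": -0.6, "dz": 12, "wx": 0, "wy": -0.002, "wz": -0.006, "grip": 7},
    {"dx": -0.45, "dy": -0.6, "dz": 12, "wx": 0, "wy": -0.002, "wz": -0.006, "grip": 7},
    {"dx": -0.45, "dy": -0.6, "dz": 12, "wx": 0, "wy": -0.002, "wz": -0.006, "grip": 7}
  ]
}}

```text
clock: 21.2
eef_pos: [0.5235, -0.1059, 0.1346]
tool_rot: [-0.064, 0.998, -0.0, 0.001]
ft_force: [0.1, -0.5, 0.6]
grip_width: 0.0699
grasp_force: 0.0
```

```bash
python3 - <<'E'
from h import *
print(monitor.get_obs()['eef_pos'])
p,d,c=snap('wrist'); P=cloud(d,c); m=np.hypot(P[...,0]-.5235,P[...,1]+.105)<.055
r=rect(P,m,.06,.08); print(r)
rel([*r[0],33],[0,0,-1],r[2]+90)
E
```

```text
[ 0.52346825 -0.10587494  0.13462292]
(array([ 523.2, -105.8]), array([60.1, 40.1]), np.float32(7.4), 69.3, 5673)
d cm [ 0.19  0.09 10.3 ] w [-0.0012  0.0044 -0.0024]
```

Emit:
{"fn": "arm_command", "kwargs": {
  "increments": [
    {"dx": 0.1, "dy": 0.05, "dz": 5, "wx": 0, "wy": 0.003, "wz": -0.002, "grip": 7},
    {"dx": 0.1, "dy": 0.05, "dz": 10.2, "wx": 0, "wy": 0.003, "wz": -0.002, "grip": 7},
    {"dx": 0.1, "dy": 0.05, "dz": 10.2, "wx": 0, "wy": 0.003, "wz": -0.002, "grip": 7},
    {"dx": 0.1, "dy": 0.05, "dz": 10.2, "wx": 0, "wy": 0.003, "wz": -0.002, "grip": 7},
    {"dx": 0.1, "dy": 0.05, "dz": 10.2, "wx": 0, "wy": 0.003, "wz": -0.002, "grip": 3},
    {"dx": 0.1, "dy": 0.05, "dz": 10.2, "wx": 0, "wy": 0.003, "wz": -0.002, "grip": 3},
    {"dx": 0.1, "dy": 0.05, "dz": 10.2, "wx": 0, "wy": 0.003, "wz": -0.002, "grip": 3},
    {"dx": 0.1, "dy": 0.05, "dz": 10.2, "wx": 0, "wy": 0.003, "wz": -0.002, "grip": 3},
    {"dx": 0.1, "dy": 0.05, "dz": 10.2, "wx": 0, "wy": 0.003, "wz": -0.002, "grip": 3}
  ]
}}

```text
clock: 22.15
eef_pos: [0.5253, -0.1068, 0.0357]
tool_rot: [-0.064, 0.998, -0.001, 0.003]
ft_force: [-0.8, 1.9, 6.5]
grip_width: 0.0393
grasp_force: 61.5
```

```bash
python3 - <<'E'
from h import *
o=monitor.get_obs(); print(o['eef_pos'],o['grip_width'],o['grasp_force'])
M=R.from_quat(o['tool_rot']); print('insert centre in tool',M.inv().apply(np.array([523.2,-105.8,0])-o['eef_pos']*1e3*[1,1,0]))
a=rel([500,-60,200],[0,0,-1],97.2); b=rel([605,150,200],[0,0,-1],98.9,a)
E
```

```text
[ 0.52533952 -0.10684337  0.03570223] 0.03928830956679189 61.51715040206909
insert centre in tool [ 1.9896731   1.30659215 -0.01303475]
d cm [  1.83   4.94 -16.45] w [-0.0016  0.0055  0.0017]
d cm [-13.05  19.52   0.  ] w [ 0.      0.     -0.0297]
```

Emit:
{"fn": "arm_command", "kwargs": {
  "increments": [
    {"dx": 0, "dy": 0, "dz": -5, "wx": 0, "wy": 0.005, "wz": 0, "grip": 3},
    {"dx": 1, "dy": 0.5, "dz": -10, "wx": 0, "wy": 0.005, "wz": 0, "grip": 3},
    {"dx": 0, "dy": 4, "dz": -13.5, "wx": 0, "wy": 0.005, "wz": -0.03, "grip": 3},
    {"dx": -11.2, "dy": 24.5, "dz": -16.4, "wx": 0, "wy": 0.005, "wz": -0.03, "grip": 3},
    {"dx": -11.2, "dy": 24.5, "dz": -16.4, "wx": 0, "wy": 0.005, "wz": -0.03, "grip": 3},
    {"dx": -11.2, "dy": 24.5, "dz": -16.4, "wx": 0, "wy": 0.005, "wz": -0.03, "grip": 3},
    {"dx": -11.2, "dy": 24.5, "dz": -16.4, "wx": 0, "wy": 0.005, "wz": -0.03, "grip": 3},
    {"dx": -11.2, "dy": 24.5, "dz": -16.4, "wx": 0, "wy": 0.005, "wz": -0.03, "grip": 3},
    {"dx": -11.2, "dy": 24.5, "dz": -16.4, "wx": 0, "wy": 0.005, "wz": -0.03, "grip": 3},
    {"dx": -11.2, "dy": 24.5, "dz": -16.4, "wx": 0, "wy": 0.005, "wz": -0.03, "grip": 3}
  ]
}}

```text
clock: 23.15
eef_pos: [0.6026, 0.1515, 0.1964]
tool_rot: [-0.079, 0.997, -0.001, -0.003]
ft_force: [-0.2, -0.1, -4.5]
grip_width: 0.0394
grasp_force: 62.5
```

```bash
python3 - <<'E'
from h import *
o=monitor.get_obs(); print(o['eef_pos'],o['grip_width'])
p,d,c=snap('wrist'); P=cloud(d,c); print(heater(P,558.4,207.0,8.9))
o=monitor.get_obs(); M=R.from_quat(o['tool_rot'])
Q=M.inv().apply((P-o['eef_pos']).reshape(-1,3)).reshape(P.shape)*1e3
k=(abs(Q[...,2]+35)<5)&(abs(Q[...,0])<45)&(abs(Q[...,1])<14); print('insert x range in tool',np.percentile(Q[k][:,0],[0.3,99.7]),np.median(Q[k][:,2]))
rel([607.4,155.9,133],[0,0,-1],98.9)
E
```

```text
[0.60257284 0.1514738  0.19642101] 0.03938410238769452
local x0,y0,y1 -84.8 -94.0 94.3
[558.60577755 207.17203238]
insert x range in tool [-27.16742516  30.24448652] -33.89798399399459
d cm [-0.64  0.47  6.32] w [-0.0009 -0.0068  0.0022]
```

Emit:
{"fn": "arm_command", "kwargs": {
  "increments": [
    {"dx": -0.65, "dy": 0.47, "dz": 3, "wx": 0, "wy": -0.007, "wz": 0.002, "grip": 3},
    {"dx": -0.65, "dy": 0.47, "dz": 6, "wx": 0, "wy": -0.007, "wz": 0.002, "grip": 3},
    {"dx": -0.65, "dy": 0.47, "dz": 6.3, "wx": 0, "wy": -0.007, "wz": 0.002, "grip": 3},
    {"dx": -0.65, "dy": 0.47, "dz": 6.3, "wx": 0, "wy": -0.007, "wz": 0.002, "grip": 3},
    {"dx": -0.65, "dy": 0.47, "dz": 6.3, "wx": 0, "wy": -0.007, "wz": 0.002, "grip": 3}
  ]
}}

```text
clock: 23.7
eef_pos: [0.609, 0.1555, 0.1349]
tool_rot: [-0.077, 0.997, 0.0, 0.002]
ft_force: [0.3, 0.5, -4.1]
grip_width: 0.0392
grasp_force: 62.5
```

```bash
python3 -c "
from h import *
rel([607.5,155.9,113],[0,0,-1],98.9)
print(monitor.get_obs()['eef_pos'],monitor.get_obs()['joint_vel'].round(3))"
```

```text
d cm [0.15 0.07 2.19] w [-0.      0.0034 -0.0016]
[0.60898581 0.15545352 0.13491341] [ 0.007 -0.008  0.019 -0.006  0.001 -0.   ]
```

Emit:
{"fn": "arm_command", "kwargs": {
  "increments": [
    {"dx": 0.07, "dy": 0.05, "dz": 0.6, "wx": 0, "wy": 0.002, "wz": -0.002, "grip": 3},
    {"dx": 0.07, "dy": 0.05, "dz": 1.2, "wx": 0, "wy": 0.002, "wz": -0.002, "grip": 3},
    {"dx": 0.07, "dy": 0.05, "dz": 1.6, "wx": 0, "wy": 0.002, "wz": -0.002, "grip": 3},
    {"dx": 0.07, "dy": 0.05, "dz": 1.6, "wx": 0, "wy": 0.002, "wz": -0.002, "grip": 3},
    {"dx": 0.07, "dy": 0.05, "dz": 1.6, "wx": 0, "wy": 0.002, "wz": -0.002, "grip": 3}
  ]
}}

```text
clock: 24.2
eef_pos: [0.6071, 0.1566, 0.1167]
tool_rot: [-0.079, 0.997, -0.0, -0.001]
ft_force: [-0.1, -0.3, -2.4]
grip_width: 0.0394
grasp_force: 62.6
```

```bash
python3 -c "
from h import *
rel([607.5,155.9,110],[0,0,-1],98.9)"
```

```text
d cm [-0.03 -0.07  0.67] w [-0.0003 -0.0017  0.0019]
```

Emit:
{"fn": "arm_command", "kwargs": {
  "increments": [
    {"dx": -0.03, "dy": -0.07, "dz": 0.2, "wx": 0, "wy": -0.002, "wz": 0.002, "grip": 3},
    {"dx": -0.03, "dy": -0.07, "dz": 0.4, "wx": 0, "wy": -0.002, "wz": 0.002, "grip": 3},
    {"dx": -0.03, "dy": -0.07, "dz": 0.6, "wx": 0, "wy": -0.002, "wz": 0.002, "grip": 3},
    {"dx": -0.03, "dy": -0.07, "dz": 0.6, "wx": 0, "wy": -0.002, "wz": 0.002, "grip": 3}
  ]
}}

```text
clock: 24.6
eef_pos: [0.6074, 0.1558, 0.1105]
tool_rot: [-0.077, 0.997, -0.0, -0.0]
ft_force: [-0.8, -0.0, -5.3]
grip_width: 0.0392
grasp_force: 62.6
```

Emit:
{"fn": "arm_command", "kwargs": {
  "increments": [
    {"dx": 0, "dy": 0, "dz": 0.2, "wx": 0, "wy": 0, "wz": 0, "grip": 3},
    {"dx": 0, "dy": 0, "dz": 0.3, "wx": 0, "wy": 0, "wz": 0, "grip": 3},
    {"dx": 0, "dy": 0, "dz": 0.3, "wx": 0, "wy": 0, "wz": 0, "grip": 3}
  ]
}}

```text
clock: 24.9
eef_pos: [0.6075, 0.1558, 0.1077]
tool_rot: [-0.077, 0.997, -0.0, 0.0]
ft_force: [-0.2, 0.5, -4.3]
grip_width: 0.0391
grasp_force: 62.6
```

Inside the pocket by about 7 mm with no contact, so I continue.

Emit:
{"fn": "arm_command", "kwargs": {
  "increments": [
    {"dx": 0, "dy": 0, "dz": 0.3, "wx": 0, "wy": 0, "wz": 0, "grip": 3},
    {"dx": 0, "dy": 0, "dz": 0.6, "wx": 0, "wy": 0, "wz": 0, "grip": 3},
    {"dx": 0, "dy": 0, "dz": 0.9, "wx": 0, "wy": 0, "wz": 0, "grip": 3},
    {"dx": 0, "dy": 0, "dz": 1.1, "wx": 0, "wy": 0, "wz": 0, "grip": 3}
  ]
}}

```text
clock: 25.3
eef_pos: [0.6075, 0.1558, 0.0964]
tool_rot: [-0.077, 0.997, -0.0, 0.0]
ft_force: [0.5, 0.5, -3.9]
grip_width: 0.0392
grasp_force: 62.6
```

Emit:
{"fn": "arm_command", "kwargs": {
  "increments": [
    {"dx": 0, "dy": 0, "dz": 0.3, "wx": 0, "wy": 0, "wz": 0, "grip": 3},
    {"dx": 0, "dy": 0, "dz": 0.6, "wx": 0, "wy": 0, "wz": 0, "grip": 3},
    {"dx": 0, "dy": 0, "dz": 0.9, "wx": 0, "wy": 0, "wz": 0, "grip": 3},
    {"dx": 0, "dy": 0, "dz": 1.0, "wx": 0, "wy": 0, "wz": 0, "grip": 3}
  ]
}}

```text
clock: 25.7
eef_pos: [0.6074, 0.1558, 0.0864]
tool_rot: [-0.077, 0.997, -0.0, 0.0]
ft_force: [0.2, -0.6, -3.7]
grip_width: 0.0393
grasp_force: 62.6
```

Emit:
{"fn": "arm_command", "kwargs": {
  "increments": [
    {"dx": 0, "dy": 0, "dz": 0, "wx": 0, "wy": 0, "wz": 0, "grip": 6.5},
    {"dx": 0, "dy": 0, "dz": 0, "wx": 0, "wy": 0, "wz": 0, "grip": 6.5},
    {"dx": 0, "dy": 0, "dz": 0, "wx": 0, "wy": 0, "wz": 0, "grip": 6.5},
    {"dx": 0, "dy": 0, "dz": -3, "wx": 0, "wy": 0, "wz": 0, "grip": 6.5},
    {"dx": 0, "dy": 0, "dz": -6.5, "wx": 0, "wy": 0, "wz": 0, "grip": 6.5},
    {"dx": 0, "dy": 0, "dz": -6.5, "wx": 0, "wy": 0, "wz": 0, "grip": 0},
    {"dx": 0, "dy": 0, "dz": -6.5, "wx": 0, "wy": 0, "wz": 0, "grip": 0},
    {"dx": 0, "dy": 0, "dz": -6.5, "wx": 0, "wy": 0, "wz": 0, "grip": 0},
    {"dx": 0, "dy": 0, "dz": -6.5, "wx": 0, "wy": 0, "wz": 0, "grip": 0},
    {"dx": 0, "dy": 0, "dz": -6.5, "wx": 0, "wy": 0, "wz": 0, "grip": 0}
  ]
}}

```text
clock: 26.7
eef_pos: [0.6069, 0.1557, 0.1507]
tool_rot: [-0.077, 0.997, -0.0, -0.001]
ft_force: [0.7, -0.0, -0.7]
grip_width: 0.0001
grasp_force: 0.0
```

```bash
python3 - <<'E'
from h import *
rel([606.6,155.8,117],[0,0,-1],98.9); o=monitor.get_obs(); print(o['eef_pos'],o['grip_width'])
p,d,c=snap('wrist'); P=cloud(d,c); m=np.hypot(P[...,0]-.606,P[...,1]-.156)<.045
print(rect(P,m,.09,.135))
E
```

```text
d cm [0.03 0.02 3.37] w [-0.0005 -0.0015 -0.0002]
[0.60693654 0.1556911  0.15071538] 0.00012091119298061057
(array([603.5, 154.1]), array([58.6, 40.1]), np.float32(9.0), 114.3, 6319)
```

The insert rests on the spring with its top at 115 mm. Next I press it home.

Emit:
{"fn": "arm_command", "kwargs": {
  "increments": [
    {"dx": 0, "dy": 0, "dz": 2, "wx": 0, "wy": -0.001, "wz": 0, "grip": 0},
    {"dx": 0, "dy": 0, "dz": 3, "wx": 0, "wy": -0.001, "wz": 0, "grip": 0},
    {"dx": 0, "dy": 0, "dz": 3.5, "wx": 0, "wy": -0.001, "wz": 0, "grip": 0},
    {"dx": 0, "dy": 0, "dz": 3.9, "wx": 0, "wy": -0.001, "wz": 0, "grip": 0},
    {"dx": 0, "dy": 0, "dz": 4.2, "wx": 0, "wy": -0.001, "wz": 0, "grip": 0},
    {"dx": 0, "dy": 0, "dz": 4.5, "wx": 0, "wy": -0.001, "wz": 0, "grip": 0},
    {"dx": 0, "dy": 0, "dz": 4.7, "wx": 0, "wy": -0.001, "wz": 0, "grip": 0}
  ]
}}

```text
clock: 27.45
eef_pos: [0.6078, 0.1559, 0.1055]
tool_rot: [-0.077, 0.997, 0.0, 0.001]
ft_force: [-0.8, -0.7, 3.1]
grip_width: -0.0002
grasp_force: 1.8
```

Emit:
{"fn": "arm_command", "kwargs": {
  "increments": [
    {"dx": 0, "dy": 0, "dz": 0.3, "wx": 0, "wy": 0, "wz": 0, "grip": 0},
    {"dx": 0, "dy": 0, "dz": 0.6, "wx": 0, "wy": 0, "wz": 0, "grip": 0},
    {"dx": 0, "dy": 0, "dz": 0.9, "wx": 0, "wy": 0, "wz": 0, "grip": 0},
    {"dx": 0, "dy": 0, "dz": 1.2, "wx": 0, "wy": 0, "wz": 0, "grip": 0}
  ]
}}

```text
clock: 27.85
eef_pos: [0.6072, 0.1558, 0.0923]
tool_rot: [-0.077, 0.997, -0.0, 0.0]
ft_force: [-2.0, -0.4, 2.7]
grip_width: -0.0
grasp_force: 1.2
```

Emit:
{"fn": "arm_command", "kwargs": {
  "increments": [
    {"dx": 0, "dy": 0, "dz": 0.3, "wx": 0, "wy": 0, "wz": 0, "grip": 0},
    {"dx": 0, "dy": 0, "dz": 0.6, "wx": 0, "wy": 0, "wz": 0, "grip": 0},
    {"dx": 0, "dy": 0, "dz": 0.8, "wx": 0, "wy": 0, "wz": 0, "grip": 0},
    {"dx": 0, "dy": 0, "dz": 0.8, "wx": 0, "wy": 0, "wz": 0, "grip": 0}
  ]
}}

```text
clock: 28.25
eef_pos: [0.6078, 0.1558, 0.0843]
tool_rot: [-0.077, 0.997, -0.0, 0.001]
ft_force: [-0.3, 0.7, 0.3]
grip_width: 0.0003
grasp_force: 0.0
```

Emit:
{"fn": "arm_command", "kwargs": {
  "increments": [
    {"dx": 0, "dy": 0, "dz": 0.2, "wx": 0, "wy": 0, "wz": 0, "grip": 0},
    {"dx": 0, "dy": 0, "dz": 0.4, "wx": 0, "wy": 0, "wz": 0, "grip": 0},
    {"dx": 0, "dy": 0, "dz": 0.6, "wx": 0, "wy": 0, "wz": 0, "grip": 0},
    {"dx": 0, "dy": 0, "dz": 0.6, "wx": 0, "wy": 0, "wz": 0, "grip": 0}
  ]
}}

```text
clock: 28.65
eef_pos: [0.6082, 0.156, 0.0801]
tool_rot: [-0.077, 0.997, 0.0, 0.002]
ft_force: [-1.4, 0.0, 6.4]
grip_width: -0.0
grasp_force: 3.2
```

Emit:
{"fn": "arm_command", "kwargs": {
  "increments": [
    {"dx": 0, "dy": 0, "dz": 0.3, "wx": 0, "wy": 0, "wz": 0, "grip": 0},
    {"dx": 0, "dy": 0, "dz": 0.3, "wx": 0, "wy": 0, "wz": 0, "grip": 0}
  ]
}}

```text
clock: 28.85
eef_pos: [0.6083, 0.156, 0.08]
tool_rot: [-0.077, 0.997, 0.0, 0.003]
ft_force: [-7.5, -1.8, 19.1]
grip_width: 0.0001
grasp_force: 9.7
```

Emit:
{"fn": "arm_command", "kwargs": {
  "increments": [
    {"dx": 0, "dy": 0, "dz": 0.3, "wx": 0, "wy": 0, "wz": 0, "grip": 0},
    {"dx": 0, "dy": 0, "dz": 0.3, "wx": 0, "wy": 0, "wz": 0, "grip": 0}
  ]
}}

```text
clock: 29.05
eef_pos: [0.6084, 0.1561, 0.08]
tool_rot: [-0.077, 0.997, 0.0, 0.003]
ft_force: [-13.3, -2.8, 31.5]
grip_width: -0.0004
grasp_force: 16.1
```

Emit:
{"fn": "arm_command", "kwargs": {
  "increments": [
    {"dx": 0, "dy": 0, "dz": -1.5, "wx": 0, "wy": 0, "wz": 0, "grip": 0},
    {"dx": 0, "dy": 0, "dz": -6, "wx": 0, "wy": 0, "wz": 0, "grip": 0},
    {"dx": 3, "dy": 0, "dz": -11, "wx": 0, "wy": 0, "wz": 0, "grip": 0},
    {"dx": 7, "dy": 0, "dz": -15, "wx": 0, "wy": 0, "wz": 0, "grip": 0},
    {"dx": 11, "dy": 0, "dz": -18, "wx": 0, "wy": 0, "wz": 0, "grip": 0},
    {"dx": 13, "dy": 0, "dz": -18, "wx": 0, "wy": 0, "wz": 0, "grip": 0},
    {"dx": 13, "dy": 0, "dz": -18, "wx": 0, "wy": 0, "wz": 0, "grip": 0},
    {"dx": 13, "dy": 0, "dz": -18, "wx": 0, "wy": 0, "wz": 0, "grip": 0}
  ]
}}

```text
clock: 29.85
eef_pos: [0.4792, 0.1358, 0.2533]
tool_rot: [-0.078, 0.997, 0.0, 0.002]
ft_force: [-0.4, 0.0, -0.1]
grip_width: 0.0004
grasp_force: 0.0
```

```bash
python3 - <<'E'
from h import *
print(monitor.get_obs()['eef_pos'])
p,d,c=snap('wrist'); P=cloud(d,c); p2,d2,c2=snap('top'); P2=cloud(d2,c2)
cv2.imwrite('pics/t5.png',p2[...,::-1])
C=np.array([558.5,207.0]); a=np.radians(8.9)
for n,(lx,ly) in dict(B=(-39,0),n1=(-39,58),n2=(-39,-58),m=(39,0),m2=(39,58),A=(39,-58)).items():
    X=C[0]+np.cos(a)*lx-np.sin(a)*ly; Y=C[1]+np.sin(a)*lx+np.cos(a)*ly
    for Q in (P,P2):
        k=(abs(Q[...,0]*1e3-X)<16)&(abs(Q[...,1]*1e3-Y)<12); print(n,k.sum(),np.percentile(Q[k][:,2],[10,50,90]).round(4)*1e3 if k.sum() else None)
a=np.load('top0.npz'); print('moved px?',{k:int((cv2.absdiff(p2,a['p'])[v0:v1,u0:u1].max(-1)>40).sum()) for k,(u0,u1,v0,v1) in dict(tape=(340,395,155,205),pen=(350,415,292,318),o1=(300,335,190,235),o2=(392,428,215,255),o3=(300,340,255,290),can=(470,530,145,210)).items()})
E
```

```text
[0.47917228 0.13584281 0.25327797]
B 775 [78.4 79.3 80.2]
B 1 [679. 679. 679.]
n1 779 [78.4 79.3 80.2]
n1 0 None
n2 773 [78.5 79.4 80.2]
n2 48 [ 82.6 679.3 685.8]
m 580 [78.4 79.3 80.2]
m 0 None
m2 619 [78.5 79.3 80.1]
m2 0 None
A 0 None
A 152 [78.8 82.3 85.9]
moved px? {'tape': 0, 'pen': 0, 'o1': 0, 'o2': 0, 'o3': 12, 'can': 0}
```

View pics/t5.png

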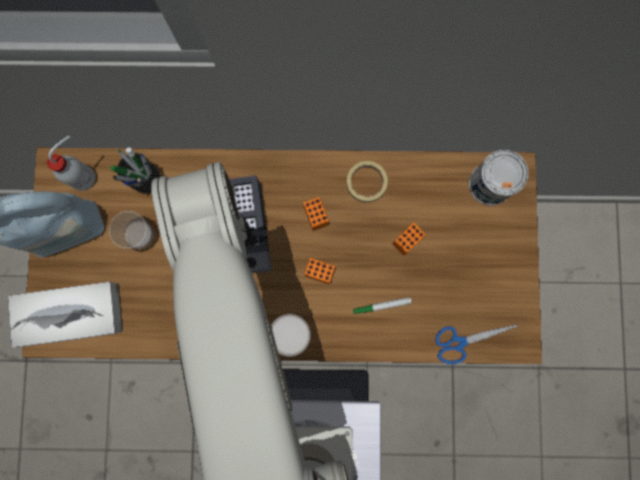

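Pocket A now holds its insert at (243,197). Its depth is 82 mm in the top view, the same as the heater top read there (81.8), and it pressed solid at z = 80.0 mm. The bystanders are unmoved and the arm is clear, so I hand in.

```bash
python3 -c "
from workcell import job
print(job.job_done())"
```

```text
the job is handed in; nothing more can be done
None
```

Both spares are pressed flush in the two empty pockets with wells up; the lying one was first stood upright and let go, the bystanders checked did not move, and the job was handed in at about 30 s.

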